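# Catch three chokes from the bench dispenser

## Task

Flip the red cam lever of the choke dispenser fully over to free its gate, take the black dish out of the bay and, holding it by its orange handle up off the bench beneath the chute's lip, push the yellow pad with the dish's nose so that all three chokes slide into the dish, none landing outside it. Then set the dish down gently, upright, in the middle of the blue mat with the three chokes in it and let go. Leave the other things on the bench where they are.

Things in the scene. Friction and masses are not known exactly. Their poses are not given: they have to be found in the camera images.
- dispenser: blue-framed choke dispenser: open steel chute, 54 mm wide inside, 180 mm long, sloping 33 degrees down to its open end, the lip (170 mm up). Origin on the bench under the middle of the lip; the chute rises towards +y to 0.30 m high at y 150 mm; pieces leave towards -y. Legs stand 100 to 160 mm behind the lip (base plate from 85 mm). A yellow gate closes it
- lip (a point): middle of the chute floor's lower edge, 170 mm above the bench
- pad (a point): middle of the -y face of the yellow push pad, 60 mm wide, from 73 to 128 mm above the bench, hanging 15 mm behind (+y of) the lip. It is one piece with the gate: pushed level towards +y it swings the gate down; a dish rim 100 mm above the bench must go 20 to 30 mm past first touch. Springs back. The open gate hangs down to about 130 mm above the bench
- gate (a joint): gate angle, 0 closed (spring-held), 0.6 end stop; from about 0.4 the chokes slide out over it and land 0 to 100 mm to -y of the lip. About 3 to 6 N at the pad. Cannot open while the lever is locked
- lock (a joint): cam lever: 0 locked (leaning towards the dispenser's -y), grows as its tip goes over the top towards +y; end stop 1.75. The cam frees the gate from about 1.0. It stays where it is left; 2 to 4 N at the tip. It starts at 0 to 0.15
- lever_pivot (a point): the lever's pivot in the plane of the lever, 50 mm to the dispenser's +x side of the chute's middle, 193 mm above the bench. The pivot axis is the dispenser's x
- lever_tip (a point): centre of the 20 mm red ball at the lever's tip, 100 mm from the pivot; at 0 it stands 71 mm above the pivot and 71 mm to -y of it
- dish: black catch dish, 160 x 116 x 50 mm outside, open top, about 0.17 kg. Origin at the centre of its underside, +x to its nose, z up. Floor 6 mm, nose wall 9 mm thick, other walls 5 to 6. An orange bar handle (66 long, 16 wide, 18 high) sticks out level from the rear (-x) wall. At the start the handle and the rear 50 mm of the dish are under the bay's shelf
- dish_nose (a point): middle of the top edge of the nose wall, 75.5 mm ahead of the dish's origin, 50 mm up; the wall's outer face is 4.5 mm farther on
- dish_handle (a point): middle of the orange handle, 115 mm behind the dish's origin, 39 mm up
- bay: fixed grey bay under a small bench power supply, 150 mm deep, 170 wide: side and back panels, shelf 75 to 85 mm up, supply on top up to 175 mm. Origin on the bench under the middle of its open front edge, +x goes into the bay. The dish is parked in it nose outwards, the nose about 110 mm out of the front edge, the handle's end 115 mm inside
- mat: fixed blue mat, 200 (x) by 240 (y) mm, 3 mm thick; origin at the centre of its underside
- spool: bystander: blue solder spool, 56 mm across, 55 high, origin under it
- washbottle: bystander: white bottle, 60 mm across, 140 high, origin under it
- meter: bystander: yellow multimeter lying flat, 130 x 70 x 35 mm, origin under its middle
- screwdriver: bystander: red screwdriver lying on the bench, about 200 mm long
- partsbox: bystander: grey open box 90 x 120 x 40 mm, origin under its middle
- coil: bystander: copper cylinder 60 mm across, 28 high, origin under it
- choke1: copper-wound ring choke, 44 mm across, 22 mm high, 50 g, lying in the chute (lowest, against the gate); origin at the centre of its underside
- choke1_mid (a point): centre of that choke
- choke2: copper-wound ring choke, 44 mm across, 22 mm high, 50 g, lying in the chute (middle); origin at the centre of its underside
- choke2_mid (a point): centre of that choke
- choke3: copper-wound ring choke, 44 mm across, 22 mm high, 50 g, lying in the chute (highest); origin at the centre of its underside
- choke3_mid (a point): centre of that choke

How it is judged:
By the outcome, as a careful person would: the job done as asked, in the order asked, and still so for the second after the job is handed in, with the robot touching nothing.
It also fails if it takes over 72 s, if anything falls off the work surface, if the arm or the gripper's body presses on something with over 40 N, if the wrist force passes 120 N, or if a joint passes its speed limit or range.

## Robot

A 6-joint arm with a two-finger parallel gripper is mounted at the origin on the work surface. World frame = base frame: x ahead of the robot, y to its left, z up, the work surface at z = 0. Lengths are in mm, angles in rad, forces in N, time in s.
With the tool pointing down it reaches from about 225 to 725 mm from the base axis. Payload 3.1 kg.
Tool frame: the origin (TCP) lies midway between the tips of the shut fingers; the grasp point (between the pads) lies 19 mm behind it; z points along the fingers, y is the line along which they close (so a half turn about z gives the same grasp; the last joint's range is limited). The gripper opens to 85 mm and grips with 20 to 120 N. Pads are 22 mm wide; open, the fingers measure 114 mm over their backs; the gripper's body (76 mm by 85 mm) begins 54 mm behind the grasp point. The pads swing forward as they close: fully open they stand 13 mm farther back than shut.
Start: joints at [1.121, 0.048, 0.099, 1.622, 0, 1.443], TCP at [166.051, 498.041, 231.312] pointing down, gripper open.
Joint ranges: [-2.91, 2.91], [-0.99, 1.94], [-1.21, 1.42], [-2.12, 2.29], [-1.49, 1.47], [-3.14, 3.14]. Speed limits (rad/s): [2.79, 2.79, 3.14, 3.14, 3.14, 3.14].

## Interface

Orientations are given as [roll, pitch, yaw] about the fixed x, y, z axes, in that order (R = Rz(yaw) Ry(pitch) Rx(roll)).
In Python, from bench import robot gives the robot as it stands.
- The arm moves only by the tool move_tool, called after "Request:" by a JSON object that holds its "api" and its "payload". Schema: {"type":"object","properties":{"moves":{"type":"array","items":{"type":"array","items":{"type":"number"},"minItems":6,"maxItems":6},"minItems":1,"maxItems":8},"jaw":{"type":"number"},"clamp_n":{"type":"number"},"only":{"type":"string"},"quiet":{"type":"boolean"},"lines":{"type":"string"}},"required":["moves"],"additionalProperties":false}. moves is a list of rows, 1 to 8 of them, each of 6 numbers: dx, dy, dz in shares of the most that a row can go, 1 being 50 mm, then a rotation vector rx, ry, rz in rad; each row shifts and turns the commanded pose from where the row before left it, along the tool's axes as they then stand; what a row does not reach is not made up. A row lasts 1/10 s, in which the tool goes at most 50 mm and 0.15 rad, less where a joint would pass 70% of its speed; a pose out of reach is approached as far as the arm can. jaw is the opening from 0.0 (shut) to 1.0 (fully open), set as the call begins (left out keeps the last). The fingers move at their own pace and stop on an object; clamp_n is the grip in N (left out, the last holds). Time passes only in rows, so rows that do not move let the fingers close. The tool returns the time, the measured TCP pose, the force, the opening and the grip force at its end. only (a regular expression) keeps the lines of the reply that match it, lines (a string "A,B") keeps lines A to B, and quiet returns only ok. Input that does not fit is refused with a message, and nothing moves.
- robot.sense(): the state, without advancing time (a new reading comes with each control period).
- robot.read_camera(name): name is "scene" or "top" or "wrist"; returns a dict with "image" (400x640x3 uint8, blue, green, red), "z_map" (400x640 float32, mm along the optical axis (not along the pixel's ray), 0 where there is no reading), "fx", "fy", "cx", "cy" (pixels), "k1" (the pictures are not rectified: a ray, as slopes to the right and down, at radius r is drawn at 1 + k1 r^2 times it, then the intrinsics apply), "T" (4x4, takes a point from camera to world coordinates); the wrist camera has in their place "hand_eye" (4x4, takes a point from camera to tool coordinates, whose origin is the TCP and whose axes are the flange's). Camera axes: x right, y down, z forward; pixel columns grow to the right and rows downward; lengths in mm; the calibration is good to about 2 mm. A picture is of the moment at which its call begins: read the wrist's pose just before it.
- robot.sign_off(): hands the job in; it is judged then, once.
The state is a dict: "clock": time; "joint_pos": joint angles; "qvel": joint speeds; "joint_torque": joint torques, N m; "tool_pos": TCP position; "tool_rot": TCP orientation; "wrist_force": force on the tool from outside, world axes, zero at the start; "torque": the same for the moment, N m; "opening": opening from 0.0 (shut) to 1.0 (fully open); "gripper_force": force on a finger pad.
Only numpy, scipy, OpenCV 4.12 (cv2) and the standard library are available. Lean on these libraries where they do the work, as an engineer would, in place of code of your own. Each camera call takes 0.05 s, during which the arm holds its last target. There are 200 camera calls.

## Working session

There is one attempt and no reset: what is moved stays moved. The work goes in short steps, Python scripts to look and compute and a tool call to move; the robot and the scene stay as the last step left them, time stands still between calls to the robot, and variables do not carry over. Pictures are saved under pics/ and viewed, at most 10 in all, crops included, and the job is handed in when it is done.

```bash
ls; mkdir -p pics; cat > h.py <<'E'
import numpy as np, cv2
from bench import robot
from scipy.spatial.transform import Rotation as R
def cam(n):
    s=robot.sense(); c=robot.read_camera(n)
    if 'T' not in c:
        T=np.eye(4); T[:3,:3]=R.from_euler('xyz',s['tool_rot']).as_matrix(); T[:3,3]=s['tool_pos']
        c['T']=T@np.array(c['hand_eye'])
    c['T']=np.array(c['T']); return c
def pts(c):
    h,w=c['z_map'].shape
    u,v=np.meshgrid(np.arange(w),np.arange(h))
    K=np.array([[c['fx'],0,c['cx']],[0,c['fy'],c['cy']],[0,0,1.]])
    p=cv2.undistortPoints(np.stack([u,v],-1).reshape(-1,1,2).astype(float),K,np.array([c['k1'],0,0,0.])).reshape(h,w,2)
    z=c['z_map'].astype(float)
    P=np.dstack([p*z[...,None],z])
    P=P@c['T'][:3,:3].T+c['T'][:3,3]; P[z==0]=np.nan
    return P
E
python3 - <<'E'
from h import *
for n in ['top','scene']:
    c=cam(n); cv2.imwrite(f'pics/{n}0.png',c['image']); np.savez(f'{n}0.npz',P=pts(c),im=c['image'],T=c['T']); print(n,c['T'].round(2).tolist(),c['fx'],c['k1'])
print(robot.sense())
E
```

```text
bench.py
pics
top [[-0.02, -0.98, 0.19, 382.89], [-1.0, 0.01, -0.03, 36.58], [0.03, -0.2, -0.98, 1081.73], [0.0, 0.0, 0.0, 1.0]] 425.73706771181156 -0.09689875856221968
scene [[0.44, 0.53, -0.73, 1583.17], [0.9, -0.27, 0.35, -487.77], [-0.01, -0.81, -0.59, 1014.91], [0.0, 0.0, 0.0, 1.0]] 500.3696950251779 -0.020050182493545
{'clock': 0.1, 'joint_pos': array([ 1.12117423e+00,  4.86916585e-02,  9.77838278e-02,  1.62203367e+00,
       -2.47584779e-05,  1.44300214e+00]), 'qvel': array([ 0.00011778,  0.00105885,  0.00357226,  0.00074175, -0.00168565,
       -0.00136736]), 'joint_torque': array([ 2.40875859e-03, -3.39851797e+01,  3.20935214e+01,  1.58526428e-02,
       -1.27337685e-04,  1.12423214e-05]), 'tool_pos': array([165.83156719, 497.5366959 , 230.24115449]), 'tool_rot': array([-3.13946181e+00, -2.48838801e-04,  2.81976451e+00]), 'wrist_force': array([ 0.14078176,  0.32689953, -0.04062923]), 'torque': array([-0.02948449,  0.00626697,  0.00587166]), 'gripper_force': 0.0, 'opening': 1.0003888431259627}
```
View pics/top0.png

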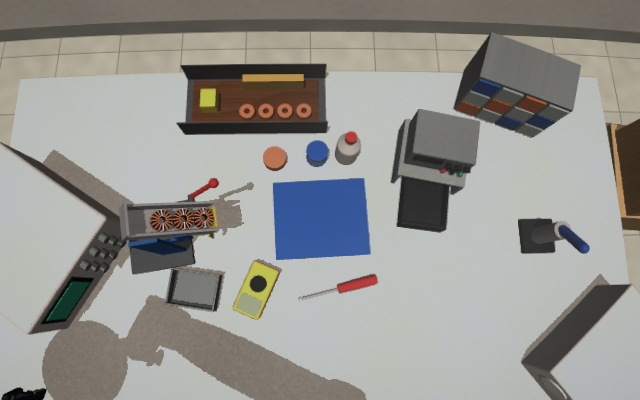

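View pics/scene0.png

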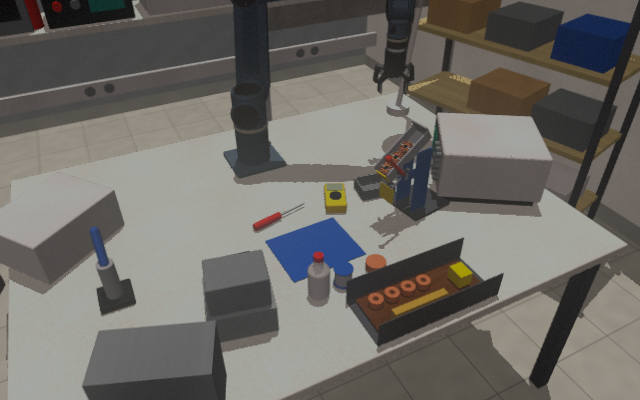

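Top view: the chute runs from (125,220) to its lip at about (215,218), with the red ball at (213,183). The dish is at (423,203), nose down in the image (towards the robot), below the bay at (435,150). The mat is centred near (321,218). Next I'll measure them.

```bash
python3 - <<'E'
from h import *
d=np.load('top0.npz');P=d['P'];im=d['im'];hsv=cv2.cvtColor(im,cv2.COLOR_BGR2HSV)
def rep(n,m,box,zr=(-20,400)):
    u0,v0,u1,v1=box; M=np.zeros(m.shape,bool);M[v0:v1,u0:u1]=m[v0:v1,u0:u1]
    M&=(P[...,2]>zr[0])&(P[...,2]<zr[1])
    Q=P[M]; r=cv2.minAreaRect(Q[:,:2].astype(np.float32)); b=cv2.boxPoints(r)
    print(n,len(Q),'med',np.median(Q,0).round(1),'rect',np.round(r[0],1),np.round(r[1],1),round(r[2],1),'z',np.percentile(Q[:,2],[5,95]).round(1)); return Q
H,S,V=[hsv[...,i].astype(int) for i in range(3)]
red=((H<8)|(H>172))&(S>150)&(V>90)
rep('ball',red,(205,175,220,192))
rep('leverall',red,(185,175,220,205))
rep('mat',(H>100)&(H<125)&(S>150)&(V>60),(262,170,380,270),(-10,15))
Z=P[...,2]
rep('bayshelf',np.ones_like(red),(385,100,480,195),(70,95))
rep('baytop',np.ones_like(red),(385,90,490,195),(160,190))
rep('dishrim',V<80,(385,165,460,240),(43,58))
rep('dishfloor',V<80,(385,165,460,240),(-3,15))
rep('chute',(S<70),(118,195,220,245),(150,330))
rep('yellow',(H>20)&(H<35)&(S>150),(195,195,235,245))
for n,b in dict(coil=(260,145,290,172),spool=(303,138,330,168),bottle=(335,130,363,165),meter=(230,258,285,320),box=(165,265,225,312),screw=(295,270,382,305)).items():
    rep(n,np.ones_like(red),b,(8,200))
for u in range(205,226,2): print(u,[tuple(P[v,u].round(0)) for v in (218,)])
print([ (v,tuple(P[v,423].round(0))) for v in range(170,236,3)])
E
```

```text
ball 84 med [581.5 210.7 274.8] rect [580.3 215.7] [14.6 30.8] 22.5 z [251.3 279. ]
leverall 144 med [578.5 224.4 257. ] rect [576.3 236.7] [14.8 72.8] 13.1 z [205.7 278.6]
mat 6919 med [552.3 -10.2   2.5] rect [555.  -10.9] [198.  236.7] 2.7 z [-0.7  6. ]
bayshelf 1246 med [ 652.9 -259.8   84.4] rect [ 744.8 -312.5] [190.6 239.3] 78.1 z [76.9 89.1]
baytop 3017 med [ 710.2 -293.7  174.1] rect [ 713.3 -296. ] [150.6 112.5] 78.6 z [169.4 177. ]
dishrim 363 med [ 537.3 -247.9   49. ] rect [ 585.3 -258.5] [172.2 135.8] 69.3 z [44.7 53.1]
dishfloor 1697 med [ 593.4 -278.8    5.8] rect [ 591.6 -262.4] [167.2 150.1] 71.8 z [ 2.4 10. ]
chute 2346 med [515.1 329.1 244.3] rect [527.2 308.7] [ 87.2 173.6] 9.9 z [189.8 302.8]
yellow 75 med [522.2 226.4 183.1] rect [522.9 229.5] [26.6 56.8] 70.9 z [ 94.8 187.1]
coil 442 med [709.1 106.8  27. ] rect [711.6 106.9] [59.6 56.9] 0.4 z [19.2 30.5]
spool 421 med [715.7  -3.3  53.6] rect [719.7  -3.1] [54.1 53.8] 22.3 z [18.6 56.7]
bottle 655 med [712.2 -75.8  93.8] rect [721.8 -79.9] [59.1 53.8] 73.5 z [ 22.2 139.9]
meter 1572 med [375.4 150.1  34.9] re
[... 1655 characters left out ...]
(591.0), np.float64(-281.0), np.float64(3.0))), (206, (np.float64(582.0), np.float64(-279.0), np.float64(6.0))), (209, (np.float64(574.0), np.float64(-278.0), np.float64(7.0))), (212, (np.float64(566.0), np.float64(-278.0), np.float64(7.0))), (215, (np.float64(558.0), np.float64(-278.0), np.float64(5.0))), (218, (np.float64(550.0), np.float64(-277.0), np.float64(6.0))), (221, (np.float64(542.0), np.float64(-276.0), np.float64(8.0))), (224, (np.float64(528.0), np.float64(-263.0), np.float64(50.0))), (227, (np.float64(522.0), np.float64(-265.0), np.float64(42.0))), (230, (np.float64(520.0), np.float64(-276.0), np.float64(1.0))), (233, (np.float64(512.0), np.float64(-277.0), np.float64(-3.0)))]
```

```bash
python3 - <<'E'
from h import *
for n in ['top','scene']:
    d=np.load(n+'0.npz');P=d['P'];im=d['im'];hsv=cv2.cvtColor(im,cv2.COLOR_BGR2HSV)
    H,S,V=[hsv[...,i].astype(int) for i in range(3)]
    reg=(P[...,0]>440)&(P[...,0]<620)&(P[...,1]>190)&(P[...,1]<420)
    red=reg&((H<8)|(H>172))&(S>150)&(V>90)&(P[...,2]>200)&(P[...,0]>560)
    Q=P[red]; c=Q.mean(0); v=np.linalg.svd(Q-c)[2][0]; v*=np.sign(v[2]); print(n,'lever n',len(Q),c.round(1),v.round(3),'yaw',np.degrees(np.arctan2(v[0],-v[1])).round(1),'elev',np.degrees(np.arctan2(v[2],np.hypot(v[0],v[1]))).round(1))
    print('  ball end',(Q[np.argsort((Q-c)@v)[-25:]].mean(0)).round(1))
    ch=reg&(P[...,2]>160)&(P[...,2]<330)&(P[...,0]<570)&~((H>20)&(H<35)&(S>150))
    Q=P[ch]; L=[]
    for y in range(240,380,10):
        q=Q[(Q[:,1]>y)&(Q[:,1]<y+10)]
        if len(q)>20: L.append((y+5,*np.percentile(q[:,0],[2,98])))
    L=np.array(L)
    if len(L)>4:
        print('  chute edges',L[:,1].round(),L[:,2].round()); 
        for k in(1,2): p=np.polyfit(L[:,0],L[:,k],1); print('   slope deg',np.degrees(np.arctan(p[0])).round(2),'x at y250',np.polyval(p,250).round(1))
    ye=reg&(H>20)&(H<35)&(S>120)
    Q=P[ye]; print('  yellow',len(Q))
    for lo,hi in((70,130),(130,170),(170,200)):
        q=Q[(Q[:,2]>lo)&(Q[:,2]<hi)]
        if len(q)>8: r=cv2.minAreaRect(q[:,:2].astype(np.float32)); print('   ',lo,len(q),q.mean(0).round(1),r)
d=np.load('top0.npz');P=d['P'];im=d['im'];V=im.max(-1)
m=(V<90)&(P[...,2]>40)&(P[...,2]<58)&(P[...,0]<650)&(P[...,0]>480)&(P[...,1]<-180)&(P[...,1]>-340)
Q=P[m][:,:2].astype(np.float32)
# nose line: lowest x per y bin ; sides
L=np.array([(y+4,Q[(Q[:,1]>=y)&(Q[:,1]<y+8)][:,0].min()) for y in range(-310,-215,8) if ((Q[:,1]>=y)&(Q[:,1]<y+8)).sum()>3]); print('nose',L.round(0).tolist())
for x in range(530,640,10):
    q=Q[(Q[:,0]>=x)&(Q[:,0]<x+10)]
    if len(q)>2: print(x+5,q[:,1].min().round(),q[:,1].max().round(),end='; ')
# shelf front edge
m=(P[...,2]>78)&(P[...,2]<92)&(P[...,0]>580)&(P[...,0]<760)&(P[...,1]<-150)&(P[...,1]>-380)
Q=P[m]; print('\nshelf',[ (y+5,round(Q[(Q[:,1]>=y)&(Q[:,1]<y+10)][:,0].min())) for y in range(-360,-170,10) if ((Q[:,1]>=y)&(Q[:,1]<y+10)).sum()>2])
E
```

```text
top lever n 143 [579.5 228.9 251.4] [ 0.1   -0.636  0.765] yaw 8.9 elev 49.9
  ball end [584.5 205.8 276.6]
  chute edges [495. 493. 492. 488. 486. 485. 484. 482. 475. 473. 472. 470. 468. 467.] [560. 557. 567. 567. 564. 563. 549. 548. 545. 545. 543. 541. 540. 535.]
   slope deg -12.95 x at y250 494.5
   slope deg -13.26 x at y250 565.9
  yellow 88
    70 14 [501.9 247.6 104.7] ((503.8056640625, 247.30699157714844), (10.857161521911621, 2.9597580432891846), 8.613847732543945)
    170 70 [530.  225.5 183.1] ((531.0653686523438, 226.8986358642578), (43.2389030456543, 10.997367858886719), 8.122894287109375)
scene lever n 22 [591.7 208.7 275. ] [0.428 0.87  0.245] yaw 153.8 elev 14.2
  ball end [591.7 208.7 275. ]
  chute edges [499. 500. 497. 495. 493. 493. 491. 488. 486. 482. 483. 480. 480. 479.] [567. 566. 566. 563. 569. 568. 565. 558. 555. 557. 558. 555. 553. 551.]
   slope deg -9.82 x at y250 499.4
   slope deg -7.32 x at y250 568.3
  yellow 215
    70 180 [531.4 253.5 101.1] ((531.07568359375, 253.4829864501953), (61.22385787963867, 10.124859809875488), 7.7058868408203125)
    170 30 [536.8 225.9 181.7] ((533.6060180664062, 226.455078125), (45.08992385864258, 11.10526180267334), 11.501452445983887)
nose [[-306.0, 515.0], [-298.0, 517.0], [-290.0, 518.0], [-282.0, 519.0], [-274.0, 520.0], [-266.0, 521.0], [-258.0, 524.0], [-250.0, 524.0], [-242.0, 525.0], [-234.0, 527.0], [-226.0, 527.0], [-218.0, 529.0]]
535 -323.0 -206.0; 545 -325.0 -207.0; 555 -325.0 -208.0; 565 -328.0 -210.0; 575 -328.0 -212.0; 585 -330.0 -213.0; 595 -331.0 -215.0; 605 -334.0 -216.0; 615 -335.0 -218.0; 625 -337.0 -219.0; 635 -225.0 -220.0; 
shelf [(-355, 615), (-345, 617), (-335, 619), (-325, 622), (-315, 623), (-305, 626), (-295, 627), (-285, 630), (-275, 632), (-265, 633), (-255, 636), (-245, 637), (-235, 638), (-225, 641), (-215, 643), (-205, 645), (-195, 648)]
```

Units first: shifts go in shares of 50 mm. So -30 mm is -0.6.

```bash
cat > to.py <<'E'
import sys
from h import *
# usage: to.py x y z yaw : move (tool axes, tool-down target) from the measured pose
a=[float(v) for v in sys.argv[1:5]]; s=robot.sense()
M=R.from_euler('xyz',s['tool_rot']); G=R.from_euler('xyz',[np.pi,0,a[3]])
print('clock',s['clock'],'pos',s['tool_pos'].round(1),'rot',s['tool_rot'].round(3),'F',s['wrist_force'].round(1),'j',s['joint_pos'].round(2))
print('first rotvec(tool)',(M.inv()*G).as_rotvec().round(3),'then d(target axes)',G.inv().apply(np.array(a[:3])-s['tool_pos']).round(1),' or d before turning',M.inv().apply(np.array(a[:3])-s['tool_pos']).round(1))
E
```

Request:
{"api": "move_tool", "payload": {"moves": [[0,0,-0.6,0,0,-0.12],[0,0,-0.6,0,0,-0.12],[0,0,-0.6,0,0,-0.12],[0,0,-0.6,0,0,-0.12]], "jaw": 0.0}}

```text
clock: 0.5
tool_pos: [165.9, 497.7, 351.8]
tool_rot: [-3.14, -0.001, -2.978]
wrist_force: [0.6, 1.2, 0.1]
opening: 0.329
gripper_force: 0.0
```

```bash
python3 to.py 598 164 340 3.299
```

```text
clock 0.5 pos [165.9 497.7 351.8] rot [-3.140e+00 -1.000e-03 -2.978e+00] F [0.6 1.2 0.1] j [ 1.12  0.12  0.42  1.87 -0.    0.96]
first rotvec(tool) [-0.001 -0.001  0.006] then d(target axes) [-374.5 -397.3   11.8]  or d before turning [-372.2 -399.4   11.9]
```

In the tool's units: -33 mm is -0.66, -31 mm is -0.62.

Request:
{"api": "move_tool", "payload": {"moves": [[-0.62,-0.66,0,0,0,0],[-0.62,-0.66,0,0,0,0],[-0.62,-0.66,0,0,0,0],[-0.62,-0.66,0,0,0,0],[-0.62,-0.66,0,0,0,0],[-0.62,-0.66,0,0,0,0],[-0.62,-0.66,0,0,0,0],[-0.62,-0.66,0,0,0,0]]}}

```text
clock: 1.3
tool_pos: [453.7, 275.0, 350.8]
tool_rot: [-3.142, -0.001, -2.984]
wrist_force: [0.1, -0.6, 0.6]
opening: 0.001
gripper_force: 0.0
```

Request:
{"api": "move_tool", "payload": {"moves": [[-0.62,-0.66,0,0,0,0],[-0.62,-0.66,0,0,0,0],[-0.62,-0.66,0,0,0,0],[-0.62,-0.66,0.24,0,0,0.006],[0,0,0,0,0,0]]}}

```text
clock: 1.8
tool_pos: [599.2, 161.2, 333.4]
tool_rot: [-3.139, -0.007, -2.996]
wrist_force: [-0.3, 1.3, -0.8]
opening: -0.0
gripper_force: 0.0
```

```bash
python3 to.py 598 164 256 3.299
python3 - <<'E'
from h import *
c=cam('wrist'); cv2.imwrite('pics/w1.png',c['image'])
for n in ['top','scene']:
    c=cam(n); P=pts(c); hsv=cv2.cvtColor(c['image'],cv2.COLOR_BGR2HSV); H,S,V=[hsv[...,i].astype(int) for i in range(3)]
    m=((H<8)|(H>172))&(S>150)&(V>80)&(P[...,0]>550)&(P[...,0]<630)&(P[...,1]>180)&(P[...,1]<260)&(P[...,2]>200)
    Q=P[m]; 
    if len(Q): print(n,len(Q),Q.mean(0).round(1),Q.min(0).round(),Q.max(0).round())
E
```

```text
clock 1.8 pos [599.2 161.2 333.4] rot [-3.139 -0.007 -2.996] F [-0.3  1.3 -0.8] j [ 0.16  0.39  0.71  1.9  -0.    0.01]
first rotvec(tool) [-0.002 -0.007 -0.012] then d(target axes) [ 0.8  3.  77.4]  or d before turning [ 0.3  3.2 77.4]
scene 23 [589.9 214.  269.2] [583. 203. 217.] [597. 256. 279.]
```

View pics/w1.png

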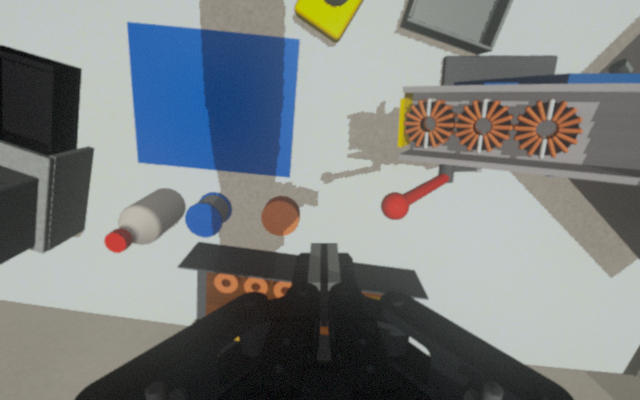

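Wrist view: red ball at (396,205), lever running up-right to its pivot at about (450,178), and shut fingertips at (323,250). I'll measure from this view too.

```bash
python3 - <<'E'
from h import *
c=cam('wrist'); P=pts(c); hsv=cv2.cvtColor(c['image'],cv2.COLOR_BGR2HSV); H,S,V=[hsv[...,i].astype(int) for i in range(3)]
m=np.zeros(H.shape,bool); m[150:225,375:460]=1
m&=((H<8)|(H>172))&(S>150)&(V>80)
Q=P[m]; Q=Q[~np.isnan(Q[:,0])]
b=Q[np.hypot(*(Q[:,:2]-np.array([588,209])).T)<16]; print('ball',len(b),b.mean(0).round(1),b.min(0).round(1),b.max(0).round(1))
r=Q[np.hypot(*(Q[:,:2]-np.array([588,209])).T)>18]; print('rod',r.min(0).round(),r.max(0).round(), np.polyfit(r[:,1],r[:,0],1))
# ball pixel circle
mm=m.copy(); mm[:,412:]=0; v,u=np.nonzero(mm); print(u.min(),u.max(),v.min(),v.max())
# chute wall tops, along columns
for u in (420,460,500,540,580,620):
    z=P[70:190,u]; k=z[:,2]>175; print(u,'x',np.nanmin(z[k,0]).round(1),np.nanmax(z[k,0]).round(1),'y',np.nanmedian(z[k,1]).round(1),'zmax',np.nanmax(z[k,2]).round(1))
E
```

```text
ball 401 [584.  210.5 276.6] [577.1 202.4 258.9] [592.1 224.3 280.6]
rod [572. 226. 202.] [584. 272. 258.] [-1.68815091e-01  6.19834672e+02]
377 411 191 218
420 x 500.2 578.0 y 246.6 zmax 235.7
460 x 491.5 566.9 y 273.5 zmax 230.5
500 x 487.5 552.9 y 302.3 zmax 246.0
540 x 475.8 549.4 y 322.9 zmax 260.3
580 x 473.4 546.1 y 349.4 zmax 274.2
620 x 468.8 542.8 y 371.1 zmax 287.1
```

Request:
{"api": "move_tool", "payload": {"moves": [[0,0.06,0.8,0,-0.007,-0.012],[0,0,0.74,0,0,0],[0,0,0,0,0,0]]}}

```text
clock: 2.3
tool_pos: [589.4, 169.2, 253.5]
tool_rot: [3.141, -0.011, -2.975]
wrist_force: [0.5, 0.1, -1.9]
opening: -0.003
gripper_force: 0.0
```

Request:
{"api": "move_tool", "payload": {"moves": [[-0.1,0.16,0,0,0.011,0],[0,0.2,0,0,0,0],[0,0.24,0,0,0,0],[0,0.24,0,0,0,0],[0,0.24,0,0,0,0]]}}

```text
clock: 2.8
tool_pos: [596.0, 213.5, 278.2]
tool_rot: [-3.119, 0.018, -2.982]
wrist_force: [-4.4, -27.3, 44.2]
opening: -0.003
gripper_force: 19.4
```

Request:
{"api": "move_tool", "payload": {"moves": [[0,0.28,0,0,0,0],[0,0.28,0,0,0,0],[0,0.28,0,0,0,0],[0,0.28,0,0,0,0]]}}

```text
clock: 3.2
tool_pos: [590.4, 280.1, 270.8]
tool_rot: [3.14, 0.022, -2.979]
wrist_force: [14.8, 0.9, 0.8]
opening: -0.0
gripper_force: 7.0
```

```bash
python3 to.py 568 329 250 3.308
```

```text
clock 3.2 pos [590.4 280.1 270.8] rot [ 3.14   0.022 -2.979] F [14.8  0.9  0.8] j [ 0.34  0.4   0.59  1.74 -0.    0.18]
first rotvec(tool) [ 0.002  0.022 -0.004] then d(target axes) [14.  51.9 20.8]  or d before turning [14.6 51.8 20.6]
```

```bash
python3 - <<'E'
from h import *
c=cam('scene'); cv2.imwrite('pics/s1.png',cv2.resize(c['image'][80:260,320:500],None,fx=3,fy=3))
print(robot.sense()['wrist_force'].round(1),robot.sense()['tool_pos'])
E
```

```text
[13.2  2.3  4.6] [589.64399189 282.65060573 269.81136459]
```

View pics/s1.png

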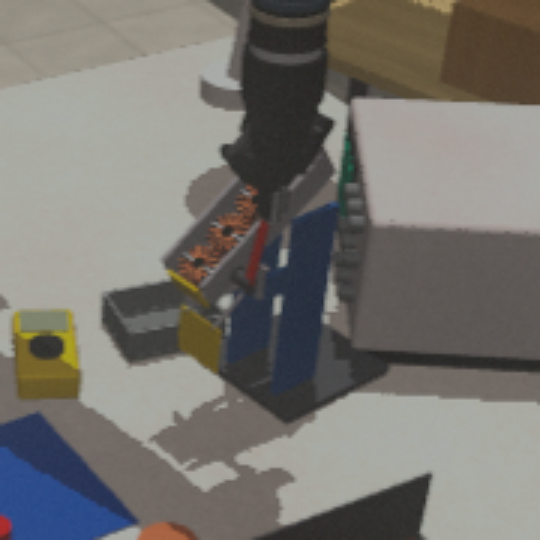

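The lever seems upright or past it, rising from (245,275) to (262,230), with the finger slipped to its +x side. I'll lift, back off and measure again.

Request:
{"api": "move_tool", "payload": {"moves": [[-0.2,0,-0.2,0,0,0],[0,0,-0.8,0,0.02,0],[0,-0.6,-0.8,0,0,0],[0,-0.8,0,0,0,0],[0,-0.8,0,0,0,0],[0,0,0,0,0,0]]}}

```text
clock: 3.85
tool_pos: [613.0, 167.6, 355.9]
tool_rot: [-3.139, -0.018, -2.982]
wrist_force: [0.0, 0.3, -0.3]
opening: 0.002
gripper_force: 0.0
```

```bash
cat > lev.py <<'E'
from h import *
c=cam('wrist'); P=pts(c); hsv=cv2.cvtColor(c['image'],cv2.COLOR_BGR2HSV); H,S,V=[hsv[...,i].astype(int) for i in range(3)]
m=((H<8)|(H>172))&(S>150)&(V>70)&(P[...,0]>545)&(P[...,0]<620)&(P[...,1]>190)&(P[...,1]<370)&(P[...,2]>185)
Q=P[m]; print(len(Q),Q.min(0).round(),Q.max(0).round())
if len(Q):
    o=np.argsort(Q[:,1])
    for k in np.array_split(o,6): print(Q[k].mean(0).round(1), Q[k][:,2].max().round(1))
cv2.imwrite('pics/wl.png',c['image'])
E
python3 lev.py; python3 to.py 590 200 300 3.308
```

```text
449 [563. 288. 292.] [579. 303. 301.]
[570.8 290.2 296.6] 299.2
[569.6 292.1 297.4] 300.6
[570.2 294.  298.3] 301.2
[570.5 295.9 298.7] 301.3
[570.1 297.9 298.9] 301.0
[570.3 300.7 299.1] 301.1
clock 3.9 pos [612.2 170.  355.3] rot [ 3.141 -0.019 -2.98 ] F [-0.5  0.2  0.3] j [0.17 0.5  0.9  1.99 0.   0.  ]
first rotvec(tool) [ 0.    -0.019 -0.005] then d(target axes) [17.  33.3 55.3]  or d before turning [16.1 33.2 55.6]
```

In the tool's units: 8 mm is 0.16, 36 mm is 0.72.

Request:
{"api": "move_tool", "payload": {"moves": [[0.16,0.68,0,0,-0.019,-0.005],[0.16,0.68,0.4,0,0,0],[0.06,0.36,0.72,0,0,0],[0,0,0.72,0,0,0],[0,0,0,0,0,0],[0,0,0,0,0,0]]}}

```text
clock: 4.5
tool_pos: [577.1, 253.9, 260.9]
tool_rot: [3.141, -0.006, -2.971]
wrist_force: [0.3, -0.5, -0.0]
opening: -0.0
gripper_force: 0.0
```

```bash
python3 to.py 577 258 260 3.308
```

```text
clock 4.5 pos [577.1 253.9 260.9] rot [ 3.141 -0.006 -2.971] F [ 0.3 -0.5 -0. ] j [0.31 0.36 0.52 1.74 0.   0.14]
first rotvec(tool) [ 0.    -0.006  0.004] then d(target axes) [-0.6  4.1  0.9]  or d before turning [-0.6  4.1  0.8]
```

In the tool's units: 8 mm is 0.16, 2 mm is 0.04.

Request:
{"api": "move_tool", "payload": {"moves": [[0,0.16,0,0,0,0],[0,0.16,0,0,0,0],[0,0.16,0,0,0,0],[0,0.16,0.02,0,0,0],[0,0.16,0.04,0,0,0]]}}

```text
clock: 5.0
tool_pos: [572.2, 292.9, 258.8]
tool_rot: [3.142, -0.002, -2.973]
wrist_force: [1.8, -0.5, 0.2]
opening: 0.001
gripper_force: 0.8
```

Request:
{"api": "move_tool", "payload": {"moves": [[0,0.16,0.04,0,0,0],[0,0.16,0.06,0,0,0],[0,0.16,0.06,0,0,0],[0,0,0,0,0,0]]}}

```text
clock: 5.4
tool_pos: [566.3, 317.1, 248.2]
tool_rot: [3.141, -0.007, -2.971]
wrist_force: [0.6, -0.2, 0.4]
opening: -0.006
gripper_force: 0.0
```

```bash
python3 to.py 577 258 260 3.308
```

```text
clock 5.4 pos [566.3 317.1 248.2] rot [ 3.141 -0.007 -2.971] F [ 0.6 -0.2  0.4] j [0.41 0.41 0.55 1.73 0.   0.24]
first rotvec(tool) [ 0.001 -0.007  0.004] then d(target axes) [ -0.7 -60.1 -11.8]  or d before turning [ -0.4 -60.1 -11.8]
```

In the tool's units: 1 mm is 0.02, 6 mm is 0.12.

Request:
{"api": "move_tool", "payload": {"moves": [[0,0.12,0.02,0,0,0],[0,0.12,0.02,0,0,0],[0,0.12,0.02,0,0,0],[0,0,0,0,0,0]]}}

```text
clock: 5.8
tool_pos: [564.1, 334.1, 246.5]
tool_rot: [-3.141, -0.005, -2.972]
wrist_force: [0.4, -0.6, -0.2]
opening: -0.001
gripper_force: 0.5
```

Request:
{"api": "move_tool", "payload": {"moves": [[0,0.1,0.02,0,0,0],[0,0.1,0.02,0,0,0],[0,0,0,0,0,0]]}}

```text
clock: 6.1
tool_pos: [563.9, 335.5, 245.9]
tool_rot: [-3.125, -0.004, -2.977]
wrist_force: [0.8, -19.1, 4.6]
opening: 0.0
gripper_force: 9.4
```

```bash
python3 lev.py
```

```text
956 [557. 276. 201.] [577. 363. 261.]
[573.3 286.3 207.9] 215.0
[570.5 303.5 219.6] 225.1
[568.1 317.1 228.9] 233.5
[562.8 340.6 248.4] 260.3
[561.8 354.8 259. ] 260.7
[561.8 359.4 258.6] 261.1
```

Request:
{"api": "move_tool", "payload": {"moves": [[0,-0.4,-0.1,0,0,0],[0,-0.2,-0.8,0,0,0],[0,-0.6,-0.6,0,0,0],[0.06,-0.9,0,0,0,0],[0.26,-0.9,0,0,0,0],[0.26,-0.9,0,0,0,0],[0.26,-0.9,0,0,0,0],[0.26,-0.9,0,0,0,0]]}}

```text
clock: 6.95
tool_pos: [556.4, 52.4, 320.1]
tool_rot: [3.14, -0.003, -2.972]
wrist_force: [1.1, -0.3, 1.3]
opening: 0.002
gripper_force: 0.0
```

Request:
{"api": "move_tool", "payload": {"moves": [[0.26,-0.9,0,0,0,0],[0.26,-0.9,0,0,0,0],[0.26,-0.9,0,0,0,0],[0.26,-0.9,0.4,0,0,0.14],[0,0,0.6,0,0,0.14],[0,0,0.6,0,0,0.14],[0,0,0.4,0,0,0.14]], "jaw": 0.6}}

```text
clock: 7.65
tool_pos: [534.7, -132.0, 218.2]
tool_rot: [-3.141, -0.006, 2.744]
wrist_force: [0.2, -0.1, -0.9]
opening: 0.599
gripper_force: 0.0
```

```bash
python3 to.py 527 -264.5 110 4.56
```

```text
clock 7.65 pos [ 534.7 -132.   218.2] rot [-3.141 -0.006  2.744] F [ 0.2 -0.1 -0.9] j [-0.36  0.12  0.15  1.61  0.    0.03]
first rotvec(tool) [ 0.005 -0.004 -1.816] then d(target axes) [132.2 -12.5 108.2]  or d before turning [ -44.9 -125.2  107.9]
```

In the tool's units: -15 mm is -0.3, 15 mm is 0.3.

Request:
{"api": "move_tool", "payload": {"moves": [[-0.3,-0.84,0.3,0,0,0],[-0.3,-0.84,0.3,0,0,0],[-0.3,-0.82,0.3,0,0,0],[0,0,0.2,0,0,0.147],[0,0,0.2,0,0,0.147],[0,0,0.2,0,0,0.147],[0,0,0.2,0,0,0.147],[0,0,0.2,0,0,0.147]]}}

```text
clock: 8.45
tool_pos: [529.3, -264.5, 125.3]
tool_rot: [-3.139, -0.002, 2.01]
wrist_force: [0.4, -0.4, 0.2]
opening: 0.6
gripper_force: 0.0
```

Request:
{"api": "move_tool", "payload": {"moves": [[0,0,0,0,0,0.147],[0,0,0,0,0,0.147],[0,0,0,0,0,0.147],[0,0,0,0,0,0.147],[0,0,0,0,0,0]]}}

```text
clock: 8.95
tool_pos: [529.2, -264.5, 125.7]
tool_rot: [-3.138, 0.0, 1.428]
wrist_force: [-0.4, -1.1, 0.6]
opening: 0.604
gripper_force: 0.0
```

```bash
python3 - <<'E'
from h import *
c=cam('wrist'); cv2.imwrite('pics/w2.png',c['image']); P=pts(c); V=c['image'].max(-1)
m=(V<110)&(P[...,2]>43)&(P[...,2]<57)&(P[...,0]<600)
Q=P[m]
L=[]
for y in range(-325,-200,10):
    q=Q[(Q[:,1]>=y)&(Q[:,1]<y+10)]
    if len(q)>20: L.append((y+5,np.percentile(q[:,0],3)))
L=np.array(L);print(L.round(1).tolist())
for x in range(530,600,10):
    q=Q[(Q[:,0]>=x)&(Q[:,0]<x+10)]
    if len(q)>20: print(x+5,np.percentile(q[:,1],[2,98]).round(1))
E
python3 to.py 527 -264.5 19 1.42
```

```text
[[-320.0, 519.9], [-310.0, 518.2], [-300.0, 519.7], [-290.0, 521.2], [-280.0, 522.0], [-270.0, 524.1], [-260.0, 525.7], [-250.0, 527.2], [-240.0, 528.4], [-230.0, 530.2], [-220.0, 532.3], [-210.0, 533.8]]
535 [-320.2 -207. ]
545 [-323.  -207.6]
555 [-324.9 -208.9]
565 [-323.3 -210.4]
575 [-217.4 -211.8]
585 [-218.6 -213.3]
595 [-331.8 -215.1]
clock 9.0 pos [ 529.2 -264.6  125.7] rot [-3.138  0.     1.431] F [-0.8 -0.8  0.1] j [-0.58  0.23  0.09  1.43 -0.    1.13]
first rotvec(tool) [-0.004  0.     0.011] then d(target axes) [ -0.3  -2.2 106.7]  or d before turning [ -0.2  -1.8 106.7]
```

View pics/w2.png

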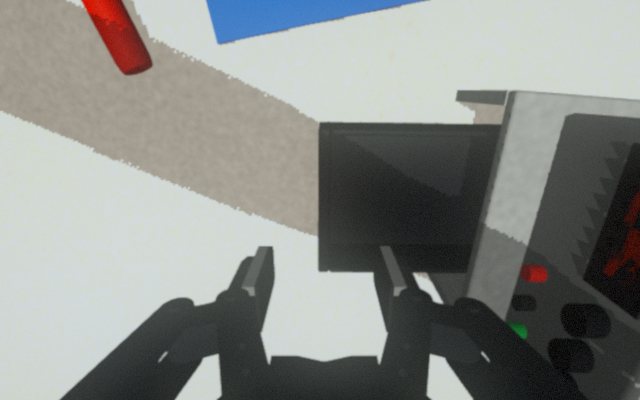

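The dish nose edge runs down column 320 (rows 123–270), and the fingers at (262,265) and (390,265) straddle it. I'll descend and grip the nose wall.

In the tool's units: 40 mm is 0.8, 24 mm is 0.48.

Request:
{"api": "move_tool", "payload": {"moves": [[0,0,0.8,0,0,0.015],[0,0,0.8,0,0,0],[0,0,0.48,0,0,0],[0,0,0,0,0,0],[0,0,0,0,0,0]], "jaw": 0.6}}

```text
clock: 9.5
tool_pos: [528.2, -264.7, 21.7]
tool_rot: [-3.137, 0.001, 1.414]
wrist_force: [-1.1, -0.0, -0.0]
opening: 0.601
gripper_force: 0.0
```

Request:
{"api": "move_tool", "payload": {"moves": [[0,0,0,0,0,0],[0,0,0,0,0,0],[0,0,0,0,0,0],[0,0,0,0,0,0],[0,0,0,0,0,0]], "jaw": 0, "clamp_n": 50}}

```text
clock: 10.0
tool_pos: [529.6, -265.8, 23.8]
tool_rot: [-3.14, 0.003, 1.413]
wrist_force: [-0.3, 0.3, 6.1]
opening: 0.098
gripper_force: 50.7
```

```bash
python3 to.py 369 -238 20 1.41
```

```text
clock 10.0 pos [ 529.6 -265.8   23.8] rot [-3.140e+00  3.000e-03  1.413e+00] F [-0.3  0.3  6.1] j [-0.58  0.28 -0.06  1.23 -0.    1.15]
first rotvec(tool) [-0.001  0.003  0.003] then d(target axes) [   1.7 -163.     3.8]  or d before turning [   2.2 -163.     4. ]
```

In the tool's units: -25 mm is -0.5, -20 mm is -0.4.

Request:
{"api": "move_tool", "payload": {"moves": [[0,-0.2,-0.06,0,0,0],[0,-0.5,0,0,0,0],[0,-0.5,0,0,0,0],[0,-0.5,0,0,0,0],[0,-0.5,0,0,0,0],[0,-0.5,0,0,0,0],[0,-0.5,0,0,0,0],[0,-0.4,0,0,0,0]]}}

```text
clock: 10.8
tool_pos: [348.4, -235.6, 24.8]
tool_rot: [-3.135, 0.001, 1.413]
wrist_force: [0.6, -1.0, -0.6]
opening: 0.094
gripper_force: 49.8
```

Request:
{"api": "move_tool", "payload": {"moves": [[0,0,0.06,0,0,0],[0,0,0,0,0,0]]}}

```text
clock: 11.0
tool_pos: [347.4, -235.7, 23.8]
tool_rot: [-3.132, 0.002, 1.412]
wrist_force: [-7.8, 3.9, 11.7]
opening: 0.094
gripper_force: 51.8
```

Request:
{"api": "move_tool", "payload": {"moves": [[0,0,0,0,0,0],[0,0,0,0,0,0],[0,0,0,0,0,0],[0,0,-0.8,0,0,0],[0,0,-1,0,0,0],[0,0,-1,0,0,0],[0,0,0,0,0,-0.1]], "jaw": 0.6}}

```text
clock: 11.7
tool_pos: [354.8, -239.6, 170.2]
tool_rot: [3.136, 0.01, 1.516]
wrist_force: [0.5, -0.8, 0.6]
opening: 0.598
gripper_force: 0.0
```

```bash
python3 to.py 540 -264 120 2.99; python3 - <<'E'
from h import *
c=cam('top'); cv2.imwrite('pics/t2.png',c['image'])
c=cam('wrist'); cv2.imwrite('pics/w3.png',c['image'])
E
```

```text
clock 11.7 pos [ 354.8 -239.6  170.2] rot [3.136 0.01  1.516] F [ 0.5 -0.8  0.6] j [-0.75 -0.22 -0.28  1.51 -0.    0.88]
first rotvec(tool) [-0.002  0.012 -1.474] then d(target axes) [-186.7    3.9   50.2]  or d before turning [-13.6 185.9  51.4]
```

View pics/t2.png

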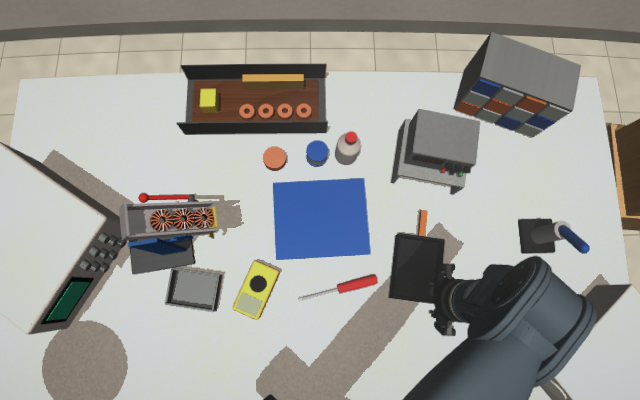

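The dish is clear of the bay, with its body at (417,267) and orange handle at (422,223). The lever is fully over, with its ball at (143,197). Next is the handle's pose.

```bash
cat > hd.py <<'E'
from h import *
import sys
for n in sys.argv[1:]:
    c=cam(n); P=pts(c); hsv=cv2.cvtColor(c['image'],cv2.COLOR_BGR2HSV); H,S,V=[hsv[...,i].astype(int) for i in range(3)]
    m=(H>5)&(H<22)&(S>140)&(V>90)&(P[...,0]>350)&(P[...,0]<680)&(P[...,1]<-120)&(P[...,1]>-380)&(P[...,2]>38)&(P[...,2]<58)
    Q=P[m]
    if len(Q)>30: print(n,len(Q),cv2.minAreaRect(Q[:,:2].astype(np.float32)),'med',np.median(Q,0).round(1))
E
python3 hd.py top wrist
```

```text
top 152 ((532.0855712890625, -262.9065246582031), (15.824212074279785, 63.6065788269043), 81.40237426757812) med [ 531.4 -262.9   47.5]
wrist 1103 ((532.5625610351562, -262.4749755859375), (15.18604564666748, 65.8273696899414), 80.8814468383789) med [ 531.9 -262.1   48.4]
```

In the tool's units: 10 mm is 0.2, 45 mm is 0.9.

Request:
{"api": "move_tool", "payload": {"moves": [[-0.06,0.9,0,0,0,0],[-0.06,0.9,0,0,0,0],[-0.06,0.9,0,0,0,0],[-0.08,0.88,0,0,0,0],[0,0,0,0,0,-0.147],[0,0,0,0,0,-0.147],[0,0,0,0,0,-0.147],[0,0,0.2,0,0,-0.147]]}}

```text
clock: 12.7
tool_pos: [528.9, -259.5, 149.9]
tool_rot: [-3.136, -0.004, 2.105]
wrist_force: [0.3, 0.3, -0.1]
opening: 0.604
gripper_force: 0.0
```

Request:
{"api": "move_tool", "payload": {"moves": [[0,0,0.2,0,0,-0.147],[0,0,0.2,0,0,-0.147],[0,0,0.2,0,0,-0.147],[0,0,0,0,0,-0.147],[0,0,0,0,0,-0.147],[0,0,0,0,0,-0.147],[0,0,0,0,0,0]]}}

```text
clock: 13.4
tool_pos: [527.6, -259.0, 118.8]
tool_rot: [3.141, -0.009, 2.981]
wrist_force: [0.6, -0.5, -0.3]
opening: 0.603
gripper_force: 0.0
```

```bash
python3 hd.py wrist;  python3 to.py 532.5 -262.5 21 2.985
```

```text
wrist 1555 ((533.9375610351562, -263.7139587402344), (14.353975296020508, 64.36011505126953), 81.05537414550781) med [ 531.7 -263.2   48.5]
clock 13.45 pos [ 527.8 -259.1  119.2] rot [ 3.141 -0.009  2.979] F [-0.4 -0.2 -0.6] j [-0.57  0.22  0.07  1.43 -0.   -0.41]
first rotvec(tool) [ 0.    -0.009 -0.006] then d(target axes) [-5.2 -2.7 98.2]  or d before turning [-6.1 -2.6 98.2]
```

Request:
{"api": "move_tool", "payload": {"moves": [[-0.04,-0.06,0.4,0,-0.009,-0.006],[0,0,0.8,0,0,0],[0,0,0.78,0,0,0],[0,0,0,0,0,0],[0,0,0,0,0,0]], "jaw": 0.6}}

```text
clock: 13.95
tool_pos: [529.3, -262.5, 21.3]
tool_rot: [3.142, 0.001, 2.987]
wrist_force: [-0.4, 0.1, -0.6]
opening: 0.604
gripper_force: 0.0
```

Request:
{"api": "move_tool", "payload": {"moves": [[0,0,0,0,0,0],[0,0,0,0,0,0],[0,0,0,0,0,0],[0,0,0,0,0,0],[0,0,0,0,0,0],[0,0,0,0,0,0]], "jaw": 0, "clamp_n": 110}}

```text
clock: 14.55
tool_pos: [532.8, -264.5, 25.8]
tool_rot: [-3.138, 0.009, 2.988]
wrist_force: [-0.2, 0.2, 6.4]
opening: 0.164
gripper_force: 108.4
```

```bash
python3 to.py 532.5 -262.5 21 2.985
```

```text
clock 14.55 pos [ 532.8 -264.5   25.8] rot [-3.138  0.009  2.988] F [-0.2  0.2  6.4] j [-0.57  0.27 -0.06  1.23  0.   -0.42]
first rotvec(tool) [-0.003  0.009  0.003] then d(target axes) [0.6 1.9 4.8]  or d before turning [0.6 1.9 4.8]
```

Units first: shifts go in shares of 50 mm. So -20 mm is -0.4, -30 mm is -0.6.

Request:
{"api": "move_tool", "payload": {"moves": [[0,0,-0.2,0,0,0],[0,0,-0.4,0,0,0],[0,0,-0.6,0,0,0],[0,0,-0.6,0,0,0],[0,0,-0.6,0,0,0],[0,0,0,0,0,0],[0,0,0,0,0,0]]}}

```text
clock: 15.25
tool_pos: [530.7, -263.5, 143.6]
tool_rot: [-3.139, 0.006, 2.989]
wrist_force: [-1.2, 0.8, -2.0]
opening: 0.164
gripper_force: 107.6
```

```bash
python3 - <<'E'
from h import *
s=robot.sense(); print(s['tool_pos'],s['torque'].round(2),s['gripper_force'])
c=cam('wrist'); cv2.imwrite('pics/w4.png',c['image']); P=pts(c); np.savez('w4.npz',P=P,im=c['image'])
V=c['image'].max(-1)
for v in range(20,300,20): print(v,P[v,320].round(0),V[v,320])
E
```

```text
[ 530.73238753 -263.45625248  143.55930055] [-0.04 -0.09  0.  ] 107.56996750831604
20 [ 417. -248.  124.] 34
40 [ 426. -249.  124.] 32
60 [ 435. -250.  125.] 37
80 [ 444. -252.  124.] 37
100 [ 453. -253.  125.] 30
120 [ 463. -255.  125.] 34
140 [ 473. -256.  124.] 28
160 [ 483. -258.  124.] 32
180 [ 493. -259.  127.] 27
200 [ 494. -259.  157.] 37
220 [ 500. -260.  165.] 117
240 [ 509. -261.  167.] 159
260 [ 518. -263.  167.] 159
280 [ 529. -265.  166.] 160
```

View pics/w4.png

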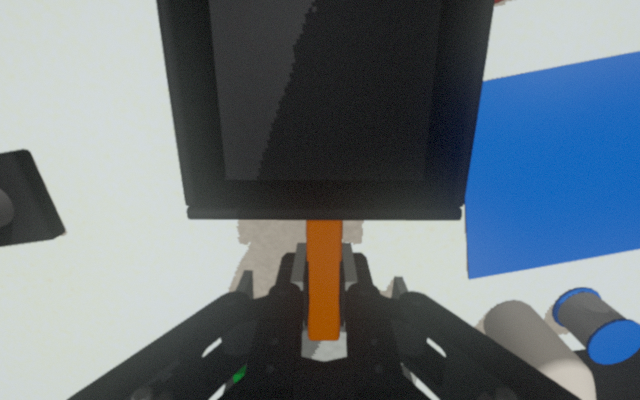

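The dish is level in the grip: the handle is centred at (323,280) and the floor reads 124–125 mm throughout. Now I'll carry it to the dispenser and turn it.

Request:
{"api": "move_tool", "payload": {"moves": [[0,0.3,0,0,0,0],[0,0.6,0,0,0,0],[0,0.7,0,0,0,0],[0,0.7,0,0,0,0],[0,0.7,0,0,0,0],[0,0.7,0,0,0,0],[0,0.6,0,0,0,0],[0,0.3,0,0,0,0.03]]}}

```text
clock: 16.1
tool_pos: [563.7, -31.7, 140.1]
tool_rot: [-3.141, 0.0, 2.961]
wrist_force: [0.8, -0.2, -1.8]
opening: 0.163
gripper_force: 107.6
```

Request:
{"api": "move_tool", "payload": {"moves": [[0,0,0,0,0,0.08],[0,0,0,0,0,0.12],[0,0,0,0,0,0.12],[0,0,0,0,0,0.12],[0,0,0,0,0,0.12],[0,0,0,0,0,0.12],[0,0,0,0,0,0.12],[0,0,0,0,0,0.12]]}}

```text
clock: 16.9
tool_pos: [563.5, -34.5, 139.9]
tool_rot: [-3.141, 0.001, 2.035]
wrist_force: [-0.5, -1.2, -1.9]
opening: 0.165
gripper_force: 107.6
```

Request:
{"api": "move_tool", "payload": {"moves": [[0,0,0,0,0,0.12],[0,0,0,0,0,0.12],[0,0,0,0,0,0.06],[0,0,0,0,0,0]]}}

```text
clock: 17.3
tool_pos: [563.6, -34.7, 140.1]
tool_rot: [-3.141, 0.002, 1.74]
wrist_force: [0.0, -0.1, -1.6]
opening: 0.165
gripper_force: 107.6
```

```bash
python3 to.py 569 6 76 1.736
```

```text
clock 17.3 pos [563.6 -34.7 140.1] rot [-3.141e+00  2.000e-03  1.740e+00] F [ 0.  -0.1 -1.6] j [-0.18  0.15  0.03  1.45 -0.    1.22]
first rotvec(tool) [-0.     0.002  0.004] then d(target axes) [39.2 12.  64.1]  or d before turning [39.3 12.2 64. ]
```

Request:
{"api": "move_tool", "payload": {"moves": [[0,0.08,0.4,0,0,0],[0,0.08,0.4,0,0,0],[0.2,0.08,0.28,0,0,0],[0.28,0,0.2,0,0,0],[0.2,0,0,0,0,0.004],[0,0,0,0,0,0],[0,0,0,0,0,0]]}}

```text
clock: 18.0
tool_pos: [572.2, 0.1, 79.4]
tool_rot: [3.136, 0.004, 1.736]
wrist_force: [-0.7, -0.6, -1.0]
opening: 0.164
gripper_force: 107.6
```

```bash
python3 - <<'E'
from h import *
s=robot.sense(); T=s['tool_pos']; print(T.round(1),s['tool_rot'].round(3))
for n in ['wrist','top','scene']:
    c=cam(n); P=pts(c); hsv=cv2.cvtColor(c['image'],cv2.COLOR_BGR2HSV); H,S,V=[hsv[...,i].astype(int) for i in range(3)]
    if n=='wrist': cv2.imwrite('pics/w5.png',c['image'])
    f=s['tool_rot'][2]; u=np.array([np.cos(f),np.sin(f)]); w=np.array([np.sin(f),-np.cos(f)])
    a=(P[...,:2]-T[:2])@u; b=(P[...,:2]-T[:2])@w
    def rep(t,m):
        if m.sum()>15: print(n,t,m.sum(),'a',np.percentile(a[m],[3,50,97]).round(1),'b',np.percentile(b[m],[2,50,98]).round(1),'z',np.percentile(P[...,2][m],[3,97]).round(1))
    ye=(H>20)&(H<35)&(S>120)&(a>150)&(a<300)&(abs(b)<60)
    rep('pad',ye&(P[...,2]<132)&(P[...,2]>65)); rep('gate',ye&(P[...,2]>150))
    dk=(V<90)&(a>100)&(a<215)&(abs(b)<75)&(P[...,2]>92)&(P[...,2]<108)
    rep('rim',dk); rep('noserim',dk&(abs(b)<45)&(a>170))
    rep('floor',(V<90)&(a>50)&(a<170)&(abs(b)<45)&(P[...,2]<75)&(P[...,2]>40))
    org=(H>3)&(H<20)&(S>110)&(a>190)&(a<380)&(abs(b)<40)&(P[...,2]>170)
    rep('chokes',org)
E
```

```text
[5.722e+02 1.000e-01 7.940e+01] [3.136 0.004 1.736]
wrist rim 2140 a [100.5 107.  113.7] b [-56.3  52.6  56.6] z [ 92.7 105.1]
wrist floor 28543 a [ 52.7  90.5 121.4] b [-43.2   0.3  43.1] z [58.7 61.4]
top gate 70 a [225.4 228.4 236.1] b [-24.6  -6.4  17.3] z [173.8 187.7]
top rim 394 a [105.5 181.9 190.1] b [-59.5  -2.2  55. ] z [ 93.2 105.9]
top noserim 161 a [181.9 185.7 190.6] b [-42.8  -0.5  42.6] z [ 94.7 106. ]
top floor 1451 a [ 68.9 121.9 167. ] b [-42.7   4.   43.4] z [55.6 62.5]
top chokes 752 a [234.9 289.3 336.7] b [-22.4  -4.1  14. ] z [188.4 254.8]
scene pad 183 a [253.  256.8 260.6] b [-29.2   1.6  28.9] z [ 74.3 126.8]
scene gate 37 a [224.8 230.5 239.3] b [-19.6   4.5  22.3] z [162.6 186.8]
scene rim 255 a [104.5 173.2 190. ] b [-54.6   9.7  62.7] z [ 92.7 105. ]
scene noserim 90 a [179.8 184.3 191.1] b [-44.   -1.6  43.3] z [ 93.2 105.4]
scene floor 371 a [ 74.4 120.2 165.7] b [-43.5 -14.7  13.2] z [54.2 62.4]
scene chokes 185 a [233.  277.5 330.1] b [-17.1   0.7  17.3] z [186.4 254.3]
```

View pics/w5.png

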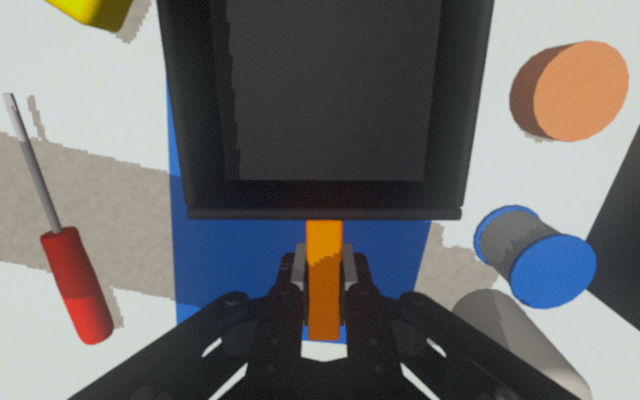

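The dish floor is centred at about (325,90), level and clear of bystanders. The nose face is about 62 mm short of the pad and laterally within 3 mm.

In the tool's units: 10 mm is 0.2, -1 mm is -0.02.

Request:
{"api": "move_tool", "payload": {"moves": [[0.2,-0.02,0.04,0,0,0],[0.4,-0.02,0.04,0,0,0],[0.3,0,0,0,0,0],[0.14,0,0,0,0,0],[0,0,0,0,0,0]]}}

```text
clock: 18.65
tool_pos: [561.0, 51.6, 74.1]
tool_rot: [3.138, 0.003, 1.737]
wrist_force: [-0.6, -0.8, -1.2]
opening: 0.161
gripper_force: 107.6
```

Request:
{"api": "move_tool", "payload": {"moves": [[0.12,0,0,0,0,0],[0.12,0,0,0,0,0],[0.12,0,0,0,0,0],[0.12,0,0,0,0,0]]}}

```text
clock: 19.05
tool_pos: [557.2, 72.6, 73.3]
tool_rot: [3.139, 0.007, 1.733]
wrist_force: [1.0, -3.6, -5.8]
opening: 0.16
gripper_force: 107.4
```

Request:
{"api": "move_tool", "payload": {"moves": [[0.12,0,0,0,0,0],[0.06,0,0,0,0,0],[0,0,0,0,0,0],[0,0,0,0,0,0],[0,0,0,0,0,0]]}}

```text
clock: 19.55
tool_pos: [555.3, 83.4, 73.9]
tool_rot: [3.139, 0.002, 1.735]
wrist_force: [-1.2, -2.6, -4.0]
opening: 0.164
gripper_force: 107.5
```

```bash
python3 - <<'E'
from h import *
s=robot.sense(); T=s['tool_pos']; print(T.round(1),s['tool_rot'].round(3),s['wrist_force'].round(1))
a=cam('top')['image'][150:280,100:300]; b=cam('scene')['image'][100:230,330:490]
cv2.imwrite('pics/p.png',np.hstack([cv2.resize(a,(400,260)),cv2.resize(b,(320,260))]))
E
```

```text
[555.3  83.4  73.9] [3.139e+00 2.000e-03 1.735e+00] [-1.2 -2.6 -4. ]
```

View pics/p.png

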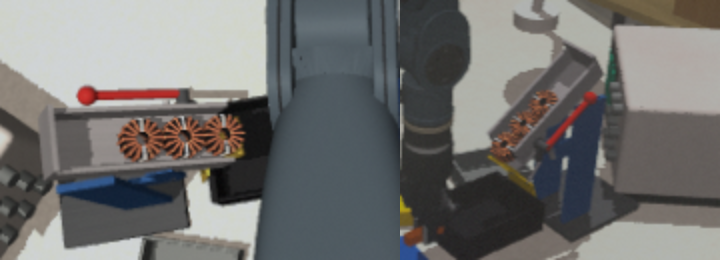

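The gate is part open, and the chokes are still in the chute at (140..225,135), shifted slightly towards the lip. I'll push a little further.

In the tool's units: 4 mm is 0.08, 2 mm is 0.04.

Request:
{"api": "move_tool", "payload": {"moves": [[0.08,0,0,0,0,0],[0.04,0,0,0,0,0],[0,0,0,0,0,0],[0,0,0,0,0,0],[0,0,0,0,0,0],[0,0,0,0,0,0]]}}

```text
clock: 20.25
tool_pos: [554.5, 89.1, 73.7]
tool_rot: [3.139, 0.003, 1.735]
wrist_force: [-1.5, -3.0, -4.7]
opening: 0.167
gripper_force: 107.4
```

```bash
cat > ck.py <<'E'
from h import *
s=robot.sense(); T=s['tool_pos']; print(s['clock'],T.round(1),s['tool_rot'].round(3),s['wrist_force'].round(1),s['torque'].round(2))
f=s['tool_rot'][2]; u=np.array([np.cos(f),np.sin(f)]); w=np.array([np.sin(f),-np.cos(f)])
for n in ['top','scene','wrist']:
    c=cam(n); P=pts(c); hsv=cv2.cvtColor(c['image'],cv2.COLOR_BGR2HSV); H,S,V=[hsv[...,i].astype(int) for i in range(3)]
    a=(P[...,:2]-T[:2])@u; b=(P[...,:2]-T[:2])@w
    o=(H>3)&(H<20)&(S>110)&(a>36)&(a<380)&(abs(b)<60)&(P[...,2]>10)
    for t,m in(('chute',o&(P[...,2]>165)),('mid',o&(P[...,2]>T[2]+28)&(P[...,2]<165)),('dish',o&(P[...,2]<T[2]+25))):
        if m.sum()>5: print(n,t,m.sum(),'a',np.percentile(a[m],[2,50,98]).round(0),'b',np.percentile(b[m],[2,98]).round(0),'z',np.percentile(P[...,2][m],[2,98]).round(0))
E
python3 ck.py
```

```text
20.25 [554.5  89.1  73.7] [3.139e+00 3.000e-03 1.735e+00] [-1.5 -3.  -4.7] [-1.68 -0.01  0.27]
top chute 731 a [124. 179. 230.] b [-20.  17.] z [173. 243.]
top dish 11 a [137. 142. 168.] b [14. 52.] z [42. 48.]
scene chute 207 a [121. 167. 223.] b [-21.  20.] z [170. 241.]
scene mid 7 a [127. 133. 137.] b [-19.  12.] z [151. 163.]
wrist dish 12 a [36. 37. 69.] b [-53.  24.] z [64. 92.]
```

Request:
{"api": "move_tool", "payload": {"moves": [[0.06,0,0,0,0,0],[0.06,0,0,0,0,0],[0,0,0,0,0,0],[0,0,0,0,0,0],[0,0,0,0,0,0]]}}

```text
clock: 20.9
tool_pos: [553.6, 95.0, 73.7]
tool_rot: [3.139, 0.003, 1.735]
wrist_force: [-1.9, -3.0, -7.7]
opening: 0.16
gripper_force: 107.4
```

```bash
python3 ck.py; python3 - <<'E'
from h import *
c=cam('scene'); P=pts(c); hsv=cv2.cvtColor(c['image'],cv2.COLOR_BGR2HSV); H,S,V=[hsv[...,i].astype(int) for i in range(3)]
s=robot.sense(); T=s['tool_pos']; f=s['tool_rot'][2]; u=np.array([np.cos(f),np.sin(f)]); w=np.array([np.sin(f),-np.cos(f)])
a=(P[...,:2]-T[:2])@u; b=(P[...,:2]-T[:2])@w
m=(V<90)&(a>36)&(a<215)&(abs(b)<75)&(P[...,2]>60)&(P[...,2]<120)
for a0 in range(36,205,12):
    k=m&(a>a0)&(a<a0+12)
    if k.sum()>5: print(a0+6,np.percentile(P[...,2][k],98).round(1),b[k].min().round(),b[k].max().round())
E
```

```text
20.9 [553.6  95.   73.7] [3.139e+00 3.000e-03 1.735e+00] [-1.9 -3.  -7.7] [-1.91  0.03  0.27]
top chute 719 a [116. 169. 220.] b [-20.  18.] z [167. 241.]
top mid 13 a [111. 114. 131.] b [-17.   6.] z [148. 165.]
top dish 10 a [126. 131. 139.] b [-0. 38.] z [43. 48.]
scene chute 209 a [118. 163. 213.] b [-19.  22.] z [167. 240.]
scene mid 24 a [111. 117. 137.] b [-13.  20.] z [140. 165.]
wrist dish 13 a [36. 37. 80.] b [-53.  12.] z [63. 93.]
42 96.0 15.0 63.0
54 94.9 53.0 63.0
66 93.6 56.0 63.0
78 95.4 56.0 63.0
90 92.8 -53.0 63.0
102 92.3 -57.0 63.0
114 92.5 -57.0 63.0
126 91.0 -57.0 63.0
138 89.5 -57.0 63.0
150 89.2 -57.0 64.0
162 87.5 -54.0 63.0
174 86.1 -57.0 65.0
186 112.4 -56.0 64.0
198 89.1 -24.0 57.0
```

The dish has dipped about 4° at the nose (rim 86 mm there, 96 mm at the rear). I'll tilt the nose back up, which also opens the gate further, and grip harder.

Request:
{"api": "move_tool", "payload": {"moves": [[0,0,0,0,0.03,0],[0,0,0,0,0.03,0],[0,0,0,0,0.03,0],[0,0,0,0,0.02,0],[0,0,0,0,0,0],[0,0,0,0,0,0],[0,0,0,0,0,0]], "clamp_n": 120}}

```text
clock: 21.8
tool_pos: [554.2, 94.8, 74.0]
tool_rot: [3.137, -0.107, 1.735]
wrist_force: [0.2, -3.3, -5.6]
opening: 0.16
gripper_force: 117.5
```

```bash
python3 ck.py
```

```text
21.8 [554.2  94.8  74. ] [ 3.137 -0.107  1.735] [ 0.2 -3.3 -5.6] [-1.76 -0.39  0.05]
top chute 729 a [117. 171. 222.] b [-20.  17.] z [170. 242.]
top mid 7 a [114. 127. 133.] b [-17.   3.] z [152. 164.]
top dish 10 a [129. 134. 154.] b [ 2. 48.] z [44. 50.]
scene chute 199 a [116. 160. 217.] b [-15.  21.] z [167. 241.]
scene mid 12 a [115. 125. 144.] b [-11.  10.] z [141. 164.]
```

```bash
python3 - <<'E'
from h import *
c=cam('scene'); b=c['image'][130:230,370:470]
cv2.imwrite('pics/p2.png',cv2.resize(b,(600,600),interpolation=cv2.INTER_CUBIC))
P=pts(c); hsv=cv2.cvtColor(c['image'],cv2.COLOR_BGR2HSV); H,S,V=[hsv[...,i].astype(int) for i in range(3)]
s=robot.sense(); T=s['tool_pos']; f=s['tool_rot'][2]; u=np.array([np.cos(f),np.sin(f)]); w=np.array([np.sin(f),-np.cos(f)])
a=(P[...,:2]-T[:2])@u; b=(P[...,:2]-T[:2])@w
for nm,m in (('yel',(H>20)&(H<35)&(S>120)&(a>90)&(a<260)&(abs(b)<60)&(P[...,2]>60)),('blk',(V<90)&(a>36)&(a<215)&(abs(b)<50)&(P[...,2]>60)&(P[...,2]<125))):
  for a0 in range(36,230,8):
    k=m&(a>a0)&(a<a0+8)
    if k.sum()>3: print(nm,a0+4,k.sum(),np.percentile(P[...,2][k],[2,98]).round(0),b[k].min().round(),b[k].max().round())
E
```

```text
yel 128 13 [145. 150.] -11.0 26.0
yel 136 7 [143. 146.] 5.0 27.0
yel 144 6 [136. 142.] 9.0 27.0
yel 152 5 [132. 137.] 2.0 24.0
yel 176 6 [107. 112.] -0.0 32.0
yel 184 23 [ 89. 110.] -43.0 34.0
yel 192 6 [89. 91.] -11.0 29.0
blk 80 5 [78. 93.] -50.0 -47.0
blk 96 9 [63. 92.] -50.0 -44.0
blk 104 5 [69. 90.] -50.0 -48.0
blk 112 4 [67. 89.] -49.0 -48.0
blk 120 11 [63. 92.] -50.0 -47.0
blk 128 6 [68. 95.] -49.0 -43.0
blk 136 6 [72. 94.] -50.0 -44.0
blk 144 7 [63. 92.] -50.0 -47.0
blk 152 4 [71. 89.] -50.0 -46.0
blk 160 5 [66. 78.] -49.0 -49.0
blk 168 17 [62. 92.] -50.0 -45.0
blk 176 95 [ 61. 109.] -50.0 50.0
blk 184 127 [ 63. 119.] -50.0 49.0
blk 192 11 [87. 91.] -14.0 32.0
```

View pics/p2.png

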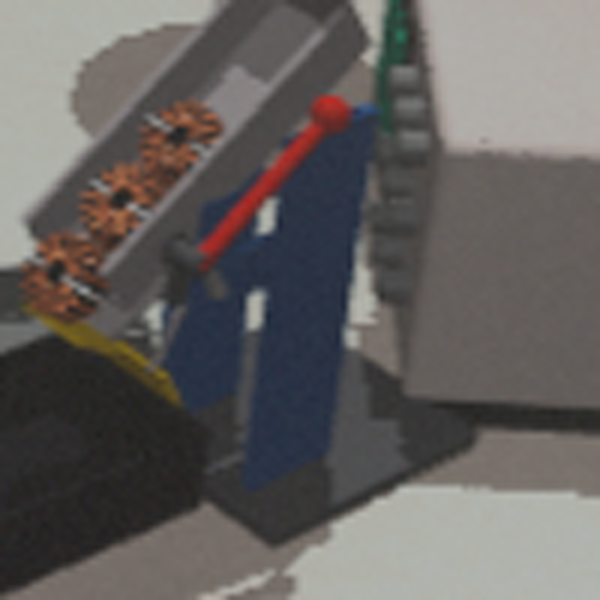

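The gate plate, at (110,355) in the crop, is nearly down, with choke1 resting on its edge. I'll advance in small steps.

Request:
{"api": "move_tool", "payload": {"moves": [[0.04,0,0,0,0,0],[0.04,0,0,0,0,0],[0.02,0,0,0,0,0],[0,0,0,0,0,0],[0,0,0,0,0,0],[0,0,0,0,0,0]]}}

```text
clock: 22.6
tool_pos: [552.9, 99.9, 74.3]
tool_rot: [3.138, -0.107, 1.735]
wrist_force: [1.8, -3.1, -7.2]
opening: 0.156
gripper_force: 117.4
```

```bash
python3 ck.py
```

```text
22.6 [552.9  99.9  74.3] [ 3.138 -0.107  1.735] [ 1.8 -3.1 -7.2] [-1.98 -0.59 -0.15]
top chute 694 a [113. 164. 213.] b [-20.  17.] z [167. 240.]
top mid 34 a [107. 110. 124.] b [-20.  13.] z [158. 165.]
top dish 9 a [121. 126. 151.] b [ 2. 49.] z [44. 51.]
scene chute 193 a [111. 160. 207.] b [-13.  22.] z [166. 238.]
scene mid 35 a [105. 112. 129.] b [-11.  25.] z [148. 165.]
```

Request:
{"api": "move_tool", "payload": {"moves": [[0.04,0,0,0,0.01,0],[0.04,0,0,0,0.01,0],[0.02,0,0,0,0.01,0],[0,0,0,0,0,0],[0,0,0,0,0,0],[0,0,0,0,0,0]]}}

```text
clock: 23.35
tool_pos: [551.8, 104.2, 74.6]
tool_rot: [3.139, -0.136, 1.735]
wrist_force: [0.8, -5.8, -6.9]
opening: 0.162
gripper_force: 117.3
```

```bash
python3 ck.py
```

```text
23.35 [551.8 104.2  74.6] [ 3.139 -0.136  1.735] [ 0.8 -5.8 -6.9] [-2.42 -0.24  0.24]
top chute 651 a [113. 158. 205.] b [-20.  18.] z [171. 238.]
top mid 53 a [103. 106. 116.] b [-15.  18.] z [150. 164.]
top dish 9 a [115. 122. 149.] b [-1. 47.] z [45. 49.]
scene chute 191 a [111. 156. 200.] b [-14.  21.] z [168. 237.]
scene mid 40 a [101. 108. 125.] b [-12.  25.] z [138. 164.]
```

```bash
cat > g.py <<'E'
from h import *
c=cam('scene'); P=pts(c); hsv=cv2.cvtColor(c['image'],cv2.COLOR_BGR2HSV); H,S,V=[hsv[...,i].astype(int) for i in range(3)]
s=robot.sense(); T=s['tool_pos']; f=s['tool_rot'][2]; u=np.array([np.cos(f),np.sin(f)]); w=np.array([np.sin(f),-np.cos(f)])
a=(P[...,:2]-T[:2])@u; b=(P[...,:2]-T[:2])@w; L=239-T[1]/.9865
print('lip a',L.round(1))
for nm,m in (('yel',(H>20)&(H<35)&(S>120)&(a>80)&(a<260)&(abs(b)<60)&(P[...,2]>60)),('blk',(V<90)&(a>36)&(a<198)&(abs(b)>45)&(abs(b)<70)&(P[...,2]>85)&(P[...,2]<125))):
  for a0 in range(36,230,8):
    k=m&(a>a0)&(a<a0+8)
    if k.sum()>3: print(nm,(a0+4-L).round(),k.sum(),np.percentile(P[...,2][k],[2,98]).round(0),b[k].min().round(),b[k].max().round())
E
```

Request:
{"api": "move_tool", "payload": {"moves": [[0.04,0,0,0,0,0],[0.04,0,0,0,0,0],[0,0,0,0,0,0],[0,0,0,0,0,0]]}}

```text
clock: 23.9
tool_pos: [552.0, 104.4, 75.4]
tool_rot: [3.139, -0.128, 1.734]
wrist_force: [-0.1, -13.7, -5.9]
opening: 0.161
gripper_force: 117.6
```

```bash
python3 ck.py; python3 g.py
```

```text
23.9 [552.  104.4  75.4] [ 3.139 -0.128  1.734] [ -0.1 -13.7  -5.9] [-4.02 -0.36  0.42]
top chute 650 a [112. 157. 205.] b [-20.  17.] z [170. 237.]
top mid 53 a [102. 106. 115.] b [-19.  13.] z [152. 164.]
top dish 9 a [114. 122. 149.] b [-2. 46.] z [46. 51.]
scene chute 191 a [110. 156. 201.] b [-15.  21.] z [170. 235.]
scene mid 37 a [102. 107. 120.] b [-12.  25.] z [141. 164.]
lip a 133.2
yel -13.0 9 [136. 141.] 8.0 26.0
yel -5.0 6 [136. 137.] 9.0 25.0
yel 3.0 7 [131. 135.] 4.0 25.0
yel 11.0 8 [126. 132.] 5.0 28.0
yel 43.0 11 [ 82. 110.] -51.0 31.0
yel 51.0 10 [ 90. 106.] -14.0 34.0
blk -93.0 8 [87. 97.] 55.0 62.0
blk -85.0 6 [85. 95.] 57.0 63.0
blk -77.0 11 [86. 97.] 54.0 64.0
blk -69.0 5 [86. 92.] 57.0 61.0
blk -61.0 6 [86. 94.] 55.0 59.0
blk -53.0 13 [86. 95.] -52.0 63.0
blk -45.0 13 [87. 96.] -54.0 65.0
blk -37.0 10 [85. 96.] -53.0 62.0
blk -29.0 10 [85. 96.] -52.0 62.0
blk -21.0 12 [85. 92.] -57.0 64.0
blk -13.0 9 [86. 92.] -54.0 60.0
blk -5.0 8 [88. 92.] -58.0 61.0
blk 3.0 7 [88. 94.] -55.0 62.0
blk 11.0 9 [86. 93.] -52.0 63.0
blk 19.0 8 [87. 92.] -55.0 61.0
blk 27.0 6 [86. 90.] -54.0 59.0
blk 35.0 5 [86. 89.] -50.0 64.0
blk 43.0 10 [86. 93.] 47.0 62.0
blk 51.0 6 [85. 90.] 49.0 62.0
```

```bash
python3 - <<'E'
from h import *
c=robot.read_camera('wrist'); print(np.array(c['hand_eye']).round(1).tolist())
c=cam('top'); P=pts(c); im=c['image']; hsv=cv2.cvtColor(im,cv2.COLOR_BGR2HSV); H,S,V=[hsv[...,i].astype(int) for i in range(3)]
s=robot.sense(); T=s['tool_pos']; f=s['tool_rot'][2]; u=np.array([np.cos(f),np.sin(f)]); w=np.array([np.sin(f),-np.cos(f)])
a=(P[...,:2]-T[:2])@u; b=(P[...,:2]-T[:2])@w; L=239-T[1]/.9865
o=(H>3)&(H<20)&(S>90)&(abs(b)<45)&(P[...,2]>130)&(a>80)
for a0 in range(90,215,6):
    k=o&(a>a0)&(a<a0+6)
    if k.sum()>3: print(round(a0+3-L),k.sum(),'zmax',np.percentile(P[...,2][k],95).round(0),'b',b[k].min().round(),b[k].max().round())
cv2.imwrite('pics/p3.png',cv2.resize(im[180:260,110:230],(800,533),interpolation=cv2.INTER_CUBIC))
E
```

```text
[[-0.0, -0.9, -0.3, 83.5], [1.0, -0.0, -0.0, 0.0], [0.0, -0.3, 0.9, -143.1], [0.0, 0.0, 0.0, 1.0]]
-34 4 zmax 157.0 b -8.0 3.0
-28 47 zmax 165.0 b -19.0 19.0
-22 39 zmax 179.0 b -19.0 18.0
-16 54 zmax 187.0 b -21.0 19.0
-10 40 zmax 187.0 b -20.0 20.0
-4 39 zmax 184.0 b -21.0 20.0
2 50 zmax 199.0 b -17.0 14.0
8 49 zmax 203.0 b -21.0 19.0
14 26 zmax 205.0 b -22.0 14.0
20 47 zmax 210.0 b -21.0 19.0
26 56 zmax 215.0 b -21.0 19.0
32 31 zmax 217.0 b -20.0 14.0
38 44 zmax 223.0 b -16.0 18.0
44 55 zmax 225.0 b -22.0 18.0
50 26 zmax 227.0 b -21.0 23.0
56 45 zmax 233.0 b -21.0 17.0
62 64 zmax 236.0 b -21.0 18.0
68 36 zmax 241.0 b -20.0 18.0
74 19 zmax 235.0 b -14.0 13.0
```

View pics/p3.png

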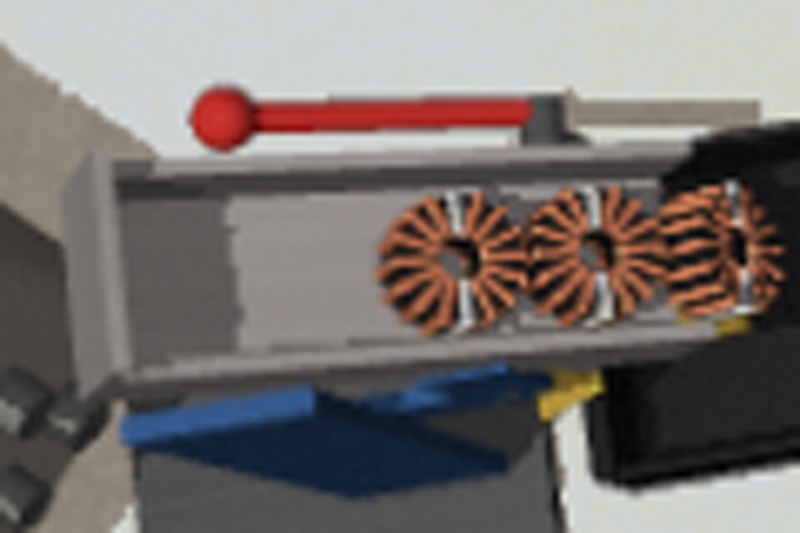

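Choke1 has tipped forward at the lip, at (730,250) in the crop, and hung on the gate edge because I opened it slowly. The gate is at its end stop. The dish stays under the lip through the whole stroke, so I'll work the gate once, briskly.

In the tool's units: -20 mm is -0.4, 16 mm is 0.32.

Request:
{"api": "move_tool", "payload": {"moves": [[-0.4,0,0,0,0,0],[0,0,0,0,0,0],[0.32,0,0,0,0,0],[0,0,0,0,0,0],[0,0,0,0,0,0]]}}

```text
clock: 24.7
tool_pos: [553.3, 104.4, 76.0]
tool_rot: [3.136, -0.135, 1.734]
wrist_force: [0.5, -6.7, -4.0]
opening: 0.162
gripper_force: 117.8
```

```bash
python3 ck.py
```

```text
24.7 [553.3 104.4  76. ] [ 3.136 -0.135  1.734] [ 0.5 -6.7 -4. ] [-2.12 -0.43 -0.22]
top chute 224 a [114. 134. 153.] b [-21.  15.] z [176. 202.]
top mid 218 a [ 81.  98. 122.] b [-21.  17.] z [133. 163.]
top dish 112 a [ 59.  75. 136.] b [-22.  39.] z [ 48. 100.]
scene chute 56 a [ 93. 112. 123.] b [-15.  24.] z [165. 183.]
scene mid 83 a [ 74.  91. 106.] b [-13.  24.] z [108. 164.]
scene dish 70 a [ 60.  80. 104.] b [-47.  23.] z [46. 99.]
wrist mid 11291 a [ 67.  84. 100.] b [-19.  19.] z [115. 145.]
wrist dish 759 a [ 60.  66. 137.] b [-38.  39.] z [43. 94.]
```

They're sliding. I'll hold and recheck.

Request:
{"api": "move_tool", "payload": {"moves": [[0,0,0,0,0,0],[0,0,0,0,0,0],[0,0,0,0,0,0],[0,0,0,0,0,0],[0,0,0,0,0,0]]}}

```text
clock: 25.35
tool_pos: [552.2, 104.9, 75.1]
tool_rot: [3.138, -0.138, 1.735]
wrist_force: [0.4, -3.2, -3.9]
opening: 0.16
gripper_force: 118.7
```

```bash
python3 ck.py; python3 - <<'E'
from h import *
c=cam('wrist')
cv2.imwrite('pics/p4.png',cv2.resize(np.hstack([c['image'],cam('scene')['image'][60:260,320:520].repeat(2,0).repeat(2,1)]),(790,304)))
E
```

```text
25.35 [552.2 104.9  75.1] [ 3.138 -0.138  1.735] [ 0.4 -3.2 -3.9] [-1.35 -0.26 -0.03]
top dish 207 a [ 57.  81. 107.] b [-21.  18.] z [46. 99.]
scene dish 84 a [ 45.  73. 108.] b [-9. 25.] z [56. 99.]
wrist mid 2985 a [36. 42. 52.] b [-17.  21.] z [103. 124.]
wrist dish 6123 a [ 54.  75. 108.] b [-17.  21.] z [ 48. 100.]
```

View pics/p4.png

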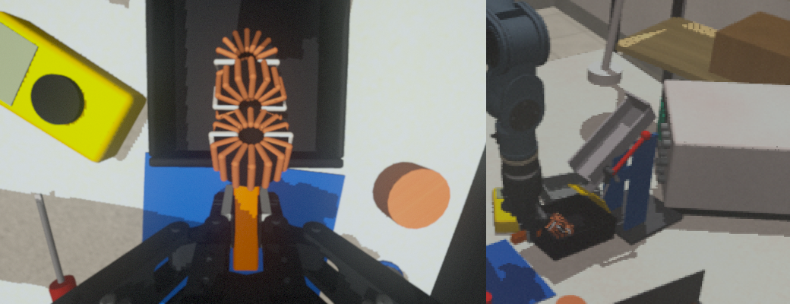

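All three chokes are in the dish, stacked at (250,50..180) in the left panel. The rearmost leans on the rear wall, so I'll tip the nose down gently to settle them forward before moving away.

In the tool's units: -2 mm is -0.04.

Request:
{"api": "move_tool", "payload": {"moves": [[0,0,-0.04,0,-0.03,0],[0,0,-0.04,0,-0.04,0],[0,0,-0.04,0,-0.04,0],[0,0,-0.04,0,-0.04,0],[0,0,-0.04,0,-0.04,0],[0,0,-0.04,0,-0.04,0],[0,0,0,0,-0.04,0],[0,0,0,0,0,0]]}}

```text
clock: 26.4
tool_pos: [552.2, 107.1, 88.3]
tool_rot: [3.136, 0.129, 1.737]
wrist_force: [-0.7, 1.1, 0.4]
opening: 0.156
gripper_force: 119.2
```

```bash
python3 ck.py; python3 g.py | grep blk
```

```text
26.4 [552.2 107.1  88.3] [3.136 0.129 1.737] [-0.7  1.1  0.4] [0.52 0.18 0.06]
scene dish 45 a [41. 74. 96.] b [-4. 27.] z [ 51. 111.]
wrist mid 2647 a [37. 48. 52.] b [-15.  19.] z [116. 128.]
wrist dish 8355 a [ 43.  73. 102.] b [-17.  21.] z [ 44. 112.]
blk -92.0 7 [86. 99.] 57.0 61.0
blk -84.0 7 [86. 96.] 57.0 63.0
blk -76.0 4 [85. 90.] 59.0 60.0
```

In the tool's units: -8 mm is -0.16, -4 mm is -0.08.

Request:
{"api": "move_tool", "payload": {"moves": [[-0.08,0,0,0,0,0],[-0.16,0,0,0,0,0],[-0.24,0,0,0,0,0],[-0.28,0,0,0,0,0],[-0.28,0,0,0,0,0],[-0.24,0,0,0,0,0],[-0.16,0,0,0,0,0],[-0.08,0,0,0,0,0]]}}

```text
clock: 27.4
tool_pos: [564.6, 28.5, 97.0]
tool_rot: [3.138, 0.133, 1.733]
wrist_force: [0.9, 0.8, -3.3]
opening: 0.162
gripper_force: 118.9
```

```bash
python3 ck.py; python3 - <<'E'
from h import *
s=robot.sense(); T=s['tool_pos']; f=s['tool_rot'][2]; u=np.array([np.cos(f),np.sin(f)]); w=np.array([np.sin(f),-np.cos(f)])
for n in('wrist','top','scene'):
    c=cam(n); P=pts(c); V=c['image'].max(-1); a=(P[...,:2]-T[:2])@u; b=(P[...,:2]-T[:2])@w
    m=(V<95)&(P[...,2]>15)&(P[...,2]<140)&(abs(b)<44)&(a>45)&(a<180)
    for a0 in range(45,180,15):
        k=m&(a>a0)&(a<a0+15)
        if k.sum()>10: print(n,a0+7,np.percentile(P[...,2][k],[10,50,95]).round(0),end=' ')
    print()
    if n=='wrist': cv2.imwrite('pics/w6.png',c['image'])
    if n=='top': cv2.imwrite('pics/t6.png',c['image'])
E
```

```text
27.4 [564.6  28.5  97. ] [3.138 0.133 1.733] [ 0.9  0.8 -3.3] [ 0.01 -0.03  0.1 ]
scene dish 54 a [ 39.  73. 101.] b [-4. 26.] z [ 57. 119.]
wrist mid 2623 a [37. 49. 53.] b [-13.  18.] z [125. 136.]
wrist dish 8278 a [ 42.  74. 102.] b [-17.  22.] z [ 52. 121.]
wrist 52 [ 53. 105. 132.] wrist 67 [ 47.  50. 101.] wrist 82 [ 41.  45. 101.] wrist 97 [35. 37. 60.] wrist 112 [29. 32. 35.] wrist 127 [27. 28. 30.] 
top 157 [18. 29. 38.] top 172 [42. 52. 56.] 
scene 52 [ 85.  91. 124.] scene 67 [75. 86. 97.] scene 82 [ 65.  90. 102.] scene 142 [19. 20. 24.] scene 157 [17. 24. 36.] scene 172 [34. 45. 55.]
```

No more picture views remain, so I'll go by numbers. The dish hangs about 20° nose-down and the rearmost choke still leans on the rear wall. I'll move back over the mat area, raised, and use a small forward stop to settle the chokes.

Request:
{"api": "move_tool", "payload": {"moves": [[-0.08,0,-0.2,0,0,0],[-0.16,0,-0.4,0,0,0],[-0.28,0,-0.4,0,-0.03,0],[-0.36,0,-0.2,0,-0.05,0],[-0.36,0,0,0,-0.05,0],[-0.28,0,0,0,-0.05,0],[-0.16,0,0,0,-0.03,0],[-0.08,0,0,0,0,0]]}}

```text
clock: 28.5
tool_pos: [576.8, -46.3, 174.3]
tool_rot: [3.138, 0.342, 1.735]
wrist_force: [-0.1, 0.0, -3.8]
opening: 0.154
gripper_force: 118.9
```

```bash
python3 ck.py
```

```text
28.5 [576.8 -46.3 174.3] [3.138 0.342 1.735] [-0.1  0.  -3.8] [ 0.33  0.06 -0.02]
top chute 20 a [ 69.  82. 101.] b [19. 24.] z [606. 610.]
scene chute 28 a [36. 46. 58.] b [-2. 25.] z [168. 196.]
scene dish 46 a [36. 53. 77.] b [ 0. 26.] z [140. 195.]
wrist chute 5953 a [37. 55. 61.] b [-17.  21.] z [167. 248.]
wrist dish 11394 a [39. 64. 92.] b [-17.  21.] z [113. 198.]
```

Request:
{"api": "move_tool", "payload": {"moves": [[0.1,0,0,0,0,0],[0.3,0,0,0,0,0],[0.56,0,0,0,0,0],[0,0,0,0,0,0],[0,0,0,0,0,0],[0,0,0,0,0,0]]}}

```text
clock: 29.25
tool_pos: [569.6, -2.1, 157.8]
tool_rot: [3.138, 0.343, 1.734]
wrist_force: [0.7, -1.1, -3.8]
opening: 0.16
gripper_force: 119.1
```

```bash
python3 ck.py
```

```text
29.25 [569.6  -2.1 157.8] [3.138 0.343 1.734] [ 0.7 -1.1 -3.8] [0.28 0.07 0.03]
top dish 24 a [52. 66. 78.] b [-15.  -4.] z [102. 117.]
scene dish 54 a [ 85. 103. 137.] b [-47.  24.] z [ 70. 115.]
wrist chute 433 a [36. 39. 49.] b [-9. 16.] z [217. 239.]
wrist dish 7251 a [ 52.  84. 109.] b [-13.  25.] z [ 86. 122.]
```

Units first: shifts go in shares of 50 mm. So -20 mm is -0.4, -25 mm is -0.5.

Request:
{"api": "move_tool", "payload": {"moves": [[0,0,0,0,0.06,0],[-0.2,0,0,0,0.08,0],[-0.4,0,0,0,0.08,0],[-0.5,0,0,0,0.08,0],[-0.5,0,0,0,0.08,0],[-0.4,0,0,0,0.08,0],[-0.2,0,0,0,0.06,0],[0,0,0,0,0,0]]}}

```text
clock: 30.2
tool_pos: [587.6, -114.8, 165.9]
tool_rot: [3.139, -0.175, 1.729]
wrist_force: [0.2, 0.3, -2.9]
opening: 0.153
gripper_force: 119.0
```

```bash
cat > dp.py <<'E'
from h import *
s=robot.sense(); T=s['tool_pos']; f=s['tool_rot'][2]; u=np.array([np.cos(f),np.sin(f)]); w=np.array([np.sin(f),-np.cos(f)])
print(s['clock'],T.round(1),s['tool_rot'].round(3),s['wrist_force'].round(1))
for n in('wrist','top','scene'):
    c=cam(n); P=pts(c); V=c['image'].max(-1); a=(P[...,:2]-T[:2])@u; b=(P[...,:2]-T[:2])@w
    m=(V<95)&(P[...,2]>8)&(P[...,2]<T[2]+45)&(abs(b)>47)&(abs(b)<62)&(a>40)&(a<190)
    L=[]
    for a0 in range(45,185,10):
        for sg in(1,-1):
            k=m&(a>a0)&(a<a0+10)&(b*sg>0)
            if k.sum()>10: L.append((a0+5,np.percentile(P[...,2][k],93)))
    if len(L)>3: L=np.array(L); p=np.polyfit(L[:,0],L[:,1],1); print(n,'rim slope',p.round(3),'zrim at a114',np.polyval(p,114).round(1),len(L), L[:,1].round(0))
E
python3 dp.py; python3 ck.py
```

```text
30.2 [ 587.6 -114.8  165.9] [ 3.139 -0.175  1.729] [ 0.2  0.3 -2.9]
wrist rim slope [ -0.371 212.255] zrim at a114 170.0 20 [185. 186. 185. 186. 184. 185. 184. 185. 183. 184. 182. 184. 182. 183.
 181. 182. 159. 159. 140. 140.]
top rim slope [-5.50000e-02  1.88727e+02] zrim at a114 182.4 28 [185. 186. 185. 188. 184. 186. 184. 184. 184. 185. 181. 184. 181. 183.
 182. 184. 180. 182. 179. 182. 179. 182. 178. 180. 178. 180. 179. 181.]
scene rim slope [-5.80000e-02  1.87075e+02] zrim at a114 180.4 27 [183. 183. 185. 182. 183. 182. 182. 181. 184. 182. 182. 178. 182. 180.
 182. 178. 180. 178. 180. 177. 181. 176. 179. 177. 177. 178. 175.]
30.35 [ 587.4 -109.8  167.1] [ 3.138 -0.176  1.735] [-0.2  0.3 -2. ] [-0.64 -0.17  0.03]
top chute 109 a [ 90. 120. 131.] b [-16.  22.] z [166. 184.]
top dish 430 a [ 69. 120. 169.] b [-19.  21.] z [140. 182.]
scene chute 50 a [109. 122. 134.] b [-10.  27.] z [165. 184.]
scene dish 157 a [ 67. 112. 166.] b [-44.  27.] z [142. 182.]
wrist chute 2649 a [108. 114. 124.] b [-13.  26.] z [166. 184.]
wrist dish 7133 a [ 68. 104. 123.] b [-12.  26.] z [141. 183.]
```

Request:
{"api": "move_tool", "payload": {"moves": [[0,0,0,0,0.03,0],[0,0,0,0,0.026,0],[0,0,0,0,0,0],[0,0,0,0,0,0]]}}

```text
clock: 30.9
tool_pos: [587.4, -110.0, 166.6]
tool_rot: [3.138, -0.233, 1.735]
wrist_force: [-0.0, 0.4, -3.4]
opening: 0.156
gripper_force: 119.1
```

```bash
cat > dc.py <<'E'
from h import *
s=robot.sense(); T=s['tool_pos']; f=s['tool_rot'][2]; u=np.array([np.cos(f),np.sin(f)]); w=np.array([np.sin(f),-np.cos(f)])
print('T',T.round(1),s['tool_rot'].round(3))
for n in ('top','scene'):
    c=cam(n); P=pts(c); V=c['image'].max(-1); a=(P[...,:2]-T[:2])@u; b=(P[...,:2]-T[:2])@w
    zr=T[2]+18
    m=(V<95)&(abs(P[...,2]-zr)<9)&(abs(b)<75)&(a>25)&(a<215)
    r=cv2.minAreaRect(P[m][:,:2].astype(np.float32)); print(n,m.sum(),np.round(r[0],1),np.round(r[1],1),round(r[2],1),'a',np.percentile(a[m],[1,99]).round(1),'b',np.percentile(b[m],[1,99]).round(1),'zmed',np.median(P[...,2][m]).round(1))
E
python3 dp.py; python3 dc.py
```

```text
30.9 [ 587.4 -110.   166.6] [ 3.138 -0.233  1.735] [-0.   0.4 -3.4]
wrist rim slope [ -0.311 212.729] zrim at a114 177.3 20 [189. 190. 189. 190. 189. 190. 189. 190. 189. 190. 189. 190. 189. 190.
 188. 189. 167. 168. 150. 150.]
top rim slope [8.00000e-03 1.88218e+02] zrim at a114 189.2 28 [188. 190. 187. 191. 188. 191. 187. 190. 188. 190. 188. 190. 188. 190.
 187. 190. 188. 190. 188. 191. 189. 191. 188. 190. 188. 190. 191. 192.]
scene rim slope [-6.00000e-03  1.87153e+02] zrim at a114 186.5 28 [187. 188. 185. 188. 185. 189. 186. 189. 186. 188. 186. 185. 186. 185.
 185. 186. 186. 187. 185. 186. 184. 185. 188. 187. 186. 187. 188. 186.]
T [ 587.3 -109.7  166.9] [ 3.138 -0.233  1.736]
top 817 [569.1  -7.3] [116.1 158.1] 9.0 a [ 25.4 182.7] b [-59.3  56.1] zmed 187.7
scene 592 [574.5  -5.8] [122.1 158.8] 8.6 a [ 25.4 182.4] b [-55.   64.1] zmed 184.0
```

In the tool's units: 11 mm is 0.22, 8 mm is 0.16.

Request:
{"api": "move_tool", "payload": {"moves": [[-0.04,-0.04,0.16,0,0,0],[-0.08,-0.06,0.32,0,0,0],[-0.1,-0.06,0.38,0,0,0],[-0.1,-0.06,0.4,0,0,0],[-0.1,-0.06,0.38,0,0,0],[-0.08,-0.04,0.32,0,0,0],[-0.06,0,0.22,0,0,0],[-0.02,0,0.12,0,0,0]]}}

```text
clock: 31.95
tool_pos: [571.3, -113.6, 46.6]
tool_rot: [3.14, -0.234, 1.735]
wrist_force: [-0.0, -0.2, -2.9]
opening: 0.158
gripper_force: 119.0
```

Request:
{"api": "move_tool", "payload": {"moves": [[0,0,0,0,0,0],[0,0,0,0,0,0]]}}

```text
clock: 32.15
tool_pos: [572.8, -114.0, 49.0]
tool_rot: [3.137, -0.233, 1.736]
wrist_force: [1.3, 0.9, -1.9]
opening: 0.156
gripper_force: 119.0
```

```bash
python3 dp.py; python3 dc.py; python3 ck.py
```

```text
32.15 [ 572.8 -114.    49. ] [ 3.137 -0.233  1.736] [ 1.3  0.9 -1.9]
wrist rim slope [-0.315 95.33 ] zrim at a114 59.5 20 [71. 72. 71. 72. 71. 72. 71. 72. 71. 72. 71. 72. 71. 72. 70. 71. 48. 50.
 32. 32.]
top rim slope [4.0000e-03 7.1172e+01] zrim at a114 71.6 28 [70. 73. 71. 72. 71. 72. 70. 72. 71. 73. 71. 72. 71. 74. 69. 74. 69. 72.
 71. 72. 71. 72. 72. 73. 70. 72. 71. 73.]
scene rim slope [-4.0000e-03  7.0012e+01] zrim at a114 69.6 28 [68. 71. 70. 71. 72. 68. 70. 70. 69. 71. 69. 70. 69. 69. 68. 69. 68. 70.
 69. 71. 69. 69. 68. 71. 70. 70. 72. 69.]
T [ 573.2 -114.2   49.5] [ 3.136 -0.232  1.736]
top 643 [554.7 -11.6] [116. 158.] 8.7 a [ 25.7 182.7] b [-59.5  56.2] zmed 70.3
scene 520 [561.3  -9.8] [122.3 159.6] 9.4 a [ 25.4 182.2] b [-54.9  63.8] zmed 66.5
32.4 [ 572.9 -114.1   49.2] [ 3.136 -0.232  1.736] [-0.7  0.3 -3.7] [-0.81 -0.03 -0.07]
top dish 325 a [ 70. 121. 168.] b [-19.  24.] z [35. 71.]
scene dish 167 a [ 68. 112. 170.] b [-34.  30.] z [28. 72.]
wrist dish 6853 a [ 67. 102. 121.] b [-12.  27.] z [28. 71.]
```

In the tool's units: 3 mm is 0.06, -1 mm is -0.02.

Request:
{"api": "move_tool", "payload": {"moves": [[-0.02,0,0.1,0,0,0],[-0.02,0,0.1,0,0,0],[-0.02,0,0.06,0,0,0],[0,0,0.04,0,0,0],[0,0,0,0,0,0]]}}

```text
clock: 33.05
tool_pos: [571.7, -113.1, 32.3]
tool_rot: [3.139, -0.234, 1.735]
wrist_force: [-0.3, 0.6, -3.1]
opening: 0.16
gripper_force: 119.1
```

Request:
{"api": "move_tool", "payload": {"moves": [[-0.004,0,0.02,0,0,0],[-0.004,0,0.02,0,0,0],[0,0,0,0,0,0]]}}

```text
clock: 33.35
tool_pos: [572.4, -113.4, 31.3]
tool_rot: [3.138, -0.233, 1.736]
wrist_force: [-0.2, 0.2, -3.1]
opening: 0.16
gripper_force: 119.1
```

Request:
{"api": "move_tool", "payload": {"moves": [[-0.004,0,0.02,0,0,0],[0,0,0,0,0,0]]}}

```text
clock: 33.55
tool_pos: [572.4, -113.5, 30.9]
tool_rot: [3.137, -0.233, 1.736]
wrist_force: [-2.5, -2.0, 2.4]
opening: 0.158
gripper_force: 119.7
```

Request:
{"api": "move_tool", "payload": {"moves": [[-0.004,0,0.02,0,0,0],[0,0,0,0,0,0]]}}

```text
clock: 33.75
tool_pos: [572.3, -113.6, 30.7]
tool_rot: [3.137, -0.232, 1.736]
wrist_force: [-4.1, -2.0, 6.3]
opening: 0.158
gripper_force: 120.4
```

Request:
{"api": "move_tool", "payload": {"moves": [[0,0,-0.01,0,0,0],[0,0,0,0,0,0],[0,0,0,0,0,0],[0,0,0,0,0,0]], "jaw": 0.5}}

```text
clock: 34.15
tool_pos: [572.2, -113.0, 29.1]
tool_rot: [3.138, -0.234, 1.736]
wrist_force: [0.3, 0.3, -0.3]
opening: 0.502
gripper_force: 0.0
```

Request:
{"api": "move_tool", "payload": {"moves": [[0,0,-0.1,0,0,0],[0,0,-0.3,0,0,0],[0,0,-0.6,0,0,0],[0,0,-0.8,0,0,0],[0,0,-0.8,0,0,0],[0,0,-0.6,0,0,0],[0,0,0,0,0,0]]}}

```text
clock: 34.85
tool_pos: [580.6, -152.3, 192.6]
tool_rot: [3.128, -0.226, 1.737]
wrist_force: [0.5, 0.0, 0.2]
opening: 0.503
gripper_force: 0.0
```

```bash
python3 - <<'E'
from h import *
s=robot.sense(); print(s['clock'],s['tool_pos'].round(1),s['opening'])
T=np.array([572.3,-113.6]); u=np.array([-.164,.9865]); w=np.array([.9865,.164])
for n in ('top','scene'):
    c=cam(n); P=pts(c); hsv=cv2.cvtColor(c['image'],cv2.COLOR_BGR2HSV); H,S,V=[hsv[...,i].astype(int) for i in range(3)]
    a=(P[...,:2]-T)@u; b=(P[...,:2]-T)@w; z=P[...,2]
    m=(V<95)&(abs(z-53)<7)&(abs(b)<75)&(a>20)&(a<215)
    r=cv2.minAreaRect(P[m][:,:2].astype(np.float32)); print(n,'rim',np.round(r[0],1),np.round(r[1],1),round(r[2],1),np.percentile(z[m],[5,50,95]).round(1))
    o=(H>3)&(H<20)&(S>110)&(z>8)&(a>35)&(a<180)&(abs(b)<56)
    print('  chokes',o.sum(),np.percentile(a[o],[1,50,99]).round(),np.percentile(b[o],[1,50,99]).round(),np.percentile(z[o],[2,50,98]).round())
    if n=='top':
        k,lab,st,ce=cv2.connectedComponentsWithStats(cv2.morphologyEx(o.astype(np.uint8),cv2.MORPH_CLOSE,np.ones((3,3))))
        print([(st[i,4],*np.round(ce[i],0)) for i in range(1,k) if st[i,4]>8])
        D0=np.load('top0.npz')
        # compare bystanders + mat
        for nm,bx in dict(coil=(260,145,290,172),spool=(303,138,330,168),bottle=(335,130,363,165),meter=(230,258,285,320),box=(165,265,225,312),screw=(295,270,382,305)).items():
            q=np.abs(c['image'][bx[1]:bx[3],bx[0]:bx[2]].astype(int)-D0['im'][bx[1]:bx[3],bx[0]:bx[2]]).mean().round(1); print(nm,q,end=' ')
        mk=(H>100)&(H<125)&(S>150)&(V>60)&(abs(P[...,0]-555)<125)&(abs(P[...,1]+11)<140)&(z<12); r=cv2.minAreaRect(P[mk][:,:2].astype(np.float32)); print('\nmat',np.round(r[0],1),np.round(r[1],1))
E
```

```text
34.85 [ 580.6 -152.3  192.6] 0.5034781449747211
top rim [553.9 -12.3] [116.  159.4] 9.0 [47.5 51.8 55.4]
  chokes 293 [ 68. 120. 170.] [-21.   3.  25.] [15. 31. 53.]
[(np.int32(480), np.float64(315.0), np.float64(216.0))]
coil 29.0 spool 25.8 bottle 28.1 meter 30.6 box 27.5 screw 36.3 
mat [554.8 -11.2] [197.6 237.1]
scene rim [559.5 -10.9] [124.1 162.1] 9.5 [46.7 50.2 54.1]
  chokes 150 [ 66. 114. 169.] [-21.  10.  31.] [15. 31. 53.]
```

Request:
{"api": "move_tool", "payload": {"moves": [[0,-0.8,-0.4,0,0,0],[0,-0.8,0,0,0,0],[0,-0.8,0,0,0,0],[0,-0.8,0,0,0,0],[0,-0.8,0,0,0,0],[0,0,0,0,0,0]]}}

```text
clock: 35.55
tool_pos: [376.7, -186.1, 202.2]
tool_rot: [-3.14, -0.237, 1.731]
wrist_force: [1.1, 0.1, -0.2]
opening: 0.499
gripper_force: 0.0
```

```bash
python3 - <<'E'
from h import *
c=cam('top'); P=pts(c)
for n,b in dict(coil=(260,145,290,172),spool=(303,138,330,168),bottle=(335,130,363,165),meter=(230,258,285,320),box=(165,265,225,312),screw=(295,270,382,305)).items():
    q=P[b[1]:b[3],b[0]:b[2]].reshape(-1,3); q=q[(q[:,2]>8)&(q[:,2]<200)]
    if len(q): r=cv2.minAreaRect(q[:,:2].astype(np.float32)); print(n,len(q),np.round(r[0],1),np.round(r[1],1))
print(robot.sense()['tool_pos'].round(0))
E
```

```text
coil 445 [711.3 107. ] [56.9 59. ]
spool 418 [719.8  -3.2] [54.  53.6]
bottle 655 [721.4 -79.7] [59.1 53.4]
meter 1567 [390.8 144.8] [ 70.9 161.6]
box 688 [384.  315.3] [147.1  97.6]
screw 508 [374.4 -50.1] [ 25.8 198.7]
[ 379. -186.  202.]
```

```bash
python3 - <<'E'
from h import *
P=pts(cam('top'))[258:320,230:285].reshape(-1,3); q=P[(P[:,2]>8)&(P[:,2]<200)]; m=np.median(q,0); print(m.round(1))
if np.hypot(m[0]-375.4,m[1]-150.1)<2: print(robot.sign_off())
E
```

```text
[375.4 149.9  34.9]
the job is handed in; nothing more can be done
None
```

The job is handed in at about 36 s: the lever is fully over, and the dish sits upright and level in the middle of the blue mat with the three chokes in it. It is let go and the bystanders have not moved. The chokes hung at the lip on the first slow push and dropped in after one brisk stroke of the gate. I viewed 12 pictures against the limit of 10, and from the tilt-out on I worked from camera measurements only.

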